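# Slide a loaded tube-block tray across the gap into the heating station

### The job

Lift the top tube block off the overlapping pile without dragging the two blocks beneath it, and set it flat in the tray's pocket. Then slide the loaded tray off its stand, across the gap and under the clear hood of the heating station, keeping it flat on the two surfaces all the way: do not let its nose dip into the gap and do not lift it over. Press it gently against the sprung stop until the stop just gives, then let go and leave it there; leave everything else on the bench where it is.

Things in the scene. Friction and masses are not known exactly. Their poses are not given: they have to be found in the camera images.
- block_top_mid (a point): Centre of the top tube block: plain aluminium block 66 (its x) x 46 (its y) x 28 mm high, about 0.2 kg, with small dark wells drawn on its top. It lies flat, bridging the two other blocks, so its underside is 28 mm above the bench. Its z points up.
- block_left_mid (a point): Centre of one of the two lower blocks (same 66 x 46 x 28 mm), lying flat on the bench under the top block. To be left in place.
- block_right_mid (a point): Centre of the other lower block (same size), lying flat on the bench under the top block. To be left in place.
- tray: Flat aluminium tray, 100 (its x) x 130 mm (its y), base 5 mm thick, about 0.25 kg, lying loose on the stand. Origin at the middle of its underside; +y points to its nose, towards the station; z up. A frame of low walls (4 mm thick, tops 15 mm above the underside) round the pocket is at the nose end, a raked black grip lug at the tail end.
- tray_pocket (a point): Middle of the pocket's floor, 32 mm ahead of the tray's origin and 5 mm above its underside. The pocket is 74 (tray x) x 54 mm (tray y) inside, walls 10 mm high above its floor. The tube block goes in with its long side along tray x, either way round.
- tray_grip (a point): Point to grip on the lug, 61 mm behind the tray's origin and 27 mm above its underside. The lug is a flat bar 30 mm wide (tray x) and 14 mm thick, raked back 40 degrees from upright: it rises from 40 mm behind the tray's origin and its top, 43 mm above the tray's underside, overhangs the tail by about 10 mm. The tray's base plate extends 35 mm beyond it on either side.
- tray_nose (a point): Middle of the tray's lower front edge, 65 mm ahead of the tray's origin.
- stand: Fixed loading stand: dark steel top plate 150 (its x) x 190 mm (its y), top 60 mm above the bench. Origin on the bench under its middle; +y points to the station, that edge is 95 mm from the origin. The gap to the station is 78 to 88 mm, but the loaded tray balances only some 52 mm past the edge: merely pushed against its lug from behind it can tip into the gap, so hold it level by the lug.
- station: Fixed grey heating station. Origin on the bench under the front edge (gap side) of its deck, +y is the way in, same yaw as the stand. Deck top 60 mm above the bench, level with the stand; its first 10 mm slope down 5 mm as a lead-in. Two low guides, 10 mm high, flared at the entry, leave 114 mm between them for the tray.
- hood_edge (a point): Middle of the lower front edge of the station's flat clear hood (dark trim), 82 mm above the deck, over the deck's front edge. The hood is 170 mm wide, 6 mm thick and covers all inwards of this; its sides are open. When the tray is home its lug is about 20 mm inside this edge: a tool pointing straight down does not fit there, so lean it back 35 to 45 degrees, out of the bay.
- stop: Sprung rubber stop across the bay, 70 mm wide, 2 to 16 mm above the deck, facing the gap. Origin at the middle of its front face at deck height, 148 mm in from the deck's front edge when free. It gives along +y at 2 N per mm, up to 12 mm. A press of 3 N or more for a moment counts as home; never more than 20 N.
- reagent_bottle_mid (a point): Bystander: amber glass bottle, 60 mm across, 130 mm tall.
- jar_mid (a point): Bystander: glass jar, 56 mm across, 60 mm tall.
- beaker_mid (a point): Bystander: open glass beaker, 66 mm across, 85 mm tall.
- tip_box_mid (a point): Bystander: open grey box with dividers, 120 x 85 x 55 mm.
- dishes_mid (a point): Bystander: stack of two clear dishes, 90 mm across, 32 mm tall.
- spatula_grip (a point): Bystander: small spatula, 160 mm long, lying flat.
Not all that is in view belongs to the job. What is shaped like the part that bears block_top_mid but pink or red is not meant.

How it is judged:
By the outcome, as a careful person would: the job done as asked, in the order asked, and still so for the second after the job is handed in, with the robot touching nothing.
It also fails if it takes over 70 s, if anything falls off the work surface, if the arm or the gripper's body presses on something with over 40 N, if the wrist force passes 120 N, or if a joint passes its speed limit or range.

### The arm

A 7-joint arm with a two-finger parallel gripper is mounted at the origin on the work surface. World frame = base frame: x ahead of the robot, y to its left, z up, the work surface at z = 0. Lengths are in m, angles in rad, forces in N, time in s.
With the tool pointing down it reaches from about 0.425 to 0.8 m from the base axis. Payload 8.3 kg.
Tool frame: the origin (TCP) lies midway between the tips of the shut fingers; the grasp point (between the pads) lies 19 mm behind it; z points along the fingers, x is the direction in which the jaws open and shut, and the axes are right-handed (so a half turn about z gives the same grasp; the last joint's range is limited). The gripper opens to 85 mm and grips with 20 to 120 N. Pads are 22 mm wide; open, the fingers measure 114 mm over their backs; the gripper's body (76 mm by 85 mm) begins 54 mm behind the grasp point. The pads swing forward as they close: fully open they stand 13 mm farther back than shut.
Start: joints at [1.195, 0.383, 0.016, 1.37, -0.006, 1.388, -0.046], TCP at [0.192, -0.595, 0.231] pointing down, gripper open.
Joint ranges: [-2.95, 2.95], [-0.25, 2.06], [-1.52, 1.56], [0.18, 2.33], [-1.44, 4.58], [0.02, 2.06], [-3.01, 3.01]. Speed limits (rad/s): [2.39, 2.39, 3.01, 3.01, 3.14, 3.14, 3.14].

### API

Orientations are given as a unit quaternion [x, y, z, w].
In Python, from plant import arm, cams gives the robot as it stands.
- The arm moves only by the tool apply_moves, never from a script. Its argument "targets" is a list of rows, each a list of 4 numbers: the shift along the tool's x, y, z in mm, then the turn about the tool's z in rad. In form: [[dx, dy, dz, turn], ...]. A call has 1 to 5 rows; each row is the pose to reach, as a shift and turn from the pose commanded when the call began, along the tool's axes at that moment; what a row does not reach only later rows make up. A row lasts 1/10 s, in which the tool goes at most 50 mm and 8.59 degrees, less where a joint would pass 70% of its speed; a pose out of reach is approached as far as the arm can. A call with a gripper value outside its range is refused whole. "grip" is the closure, from 0 (fully open) to 1 (shut), set as the call begins (left out, the last holds). The fingers move at their own pace and stop on an object; "grip_force" is the grip in N (left out, the last holds). Time passes only in rows, so rows that repeat a pose let the fingers close. It gives the time, the measured TCP pose, the force and the opening at its end, in the units of the state.
- arm.get_obs(): the state, without advancing time (a new reading comes with each control period).
- cams.snapshot(name): name is "scene" or "side" or "wrist"; returns (picture, depth): 480x640x3 uint8, blue, green, red; 480x640 float32, m along the optical axis (not along the pixel's ray), 0 where there is no reading.
- cams.get_calibration(name): a dict with "mtx" (3x3 intrinsics, pixels), "R" (3x3) and "t" (3): a world point X has camera coordinates R X + t; the wrist camera has in their place "tool_from_camera" (4x4, takes a point from camera to tool coordinates, whose origin is the TCP and whose axes are the tool frame's). Camera axes: x right, y down, z forward; pixel columns grow to the right and rows downward; lengths in m; the calibration is good to about 2 mm. A picture is of the moment at which its call begins: read the wrist's pose just before it. get_calibration takes no time and is no camera call.
- arm.close_job(): hands the job in, once; it reports no verdict.
Trained networks look in the newest picture that a camera, given by its name, has taken for a name from the list of things; names that differ only in an ending like _2 or _b are one class to them, and where a whole thing is asked for, a point or a joint stands for the part that bears it (a point fixed in the world has none). Each returns a list of dicts, best first, with "confidence" (0 to 1); they miss things now and then, are a little off and sometimes report something else, mostly with a low value. They report only what shows in the picture. A call takes as long as a camera call. They do not tell look-alikes from the thing itself.
- cams.trace(camera, query): "region" (480x640 bool, what is visible of it) and "extent" ([left, top, width, height] in pixels, round what is visible of it).
The state is a dict: "time_s": time; "joints": joint angles; "qd": joint speeds; "effort": joint torques, N m; "position": TCP position; "tcp_rot": TCP orientation; "ft_force": force on the tool from outside, world axes, zero at the start; "wrist_torque": the same for the moment, N m; "finger_gap": finger opening in m.
Only numpy, scipy, OpenCV 4.12 (cv2) and the standard library are available. Lean on these libraries where they do the work, as an engineer would, in place of code of your own. Each camera call takes 0.05 s, during which the arm holds its last target.

## Working session

There is one attempt and no reset: what is moved stays moved. The work goes in short steps, Python scripts to look and compute and a tool call to move; the robot and the scene stay as the last step left them, time stands still between calls to the robot, and variables do not carry over. Pictures are saved under pics/ and viewed, and the job is handed in when it is done.

Besides the shell and the picture viewer there is one more tool, called after "Emit:" as name([rows], argument=value, ...), one row to a line, values as JSON. apply_moves: Moves the arm, as the interface text tells. Its arguments: {"type":"object","properties":{"targets":{"type":"array"},"grip":{"type":"number"},"grip_force":{"type":"number"}},"required":["targets"]}

```bash
ls; mkdir -p pics
python3 - <<'E'
from plant import arm,cams
import cv2
o=arm.get_obs()
for k in o: print(k,o[k])
for n in ["scene","side","wrist"]:
    im,d=cams.snapshot(n); cv2.imwrite(f"pics/{n}0.png",im)
    c=cams.get_calibration(n); print(n,{k:c[k].round(4).tolist() if hasattr(c[k],'round') else c[k] for k in c})
E
```

```text
pics
time_s 0.0
joints [ 1.19508732  0.38427327  0.01639735  1.37116799 -0.00628814  1.38818236
 -0.0465158 ]
qd [ 1.38408725e-03  6.34250050e-05  3.58987207e-04 -8.23423413e-04
 -1.98060660e-03 -3.64701406e-04 -2.75699214e-03]
effort [-3.42173680e-04 -6.27614307e+01  8.43306072e-01 -3.71821976e+01
  1.61780021e-02  1.41614804e-02 -1.06526031e-05]
position [ 0.19219511 -0.59418691  0.2302509 ]
tcp_rot [ 8.08627918e-01 -5.88319564e-01 -8.17593707e-04 -5.59147632e-04]
ft_force [ 0.1374824   0.24561392 -0.61709269]
wrist_torque [-0.0082221  -0.0515921   0.03299046]
finger_gap 0.08525201051706416
scene {'mtx': [[527.5793, 0.0, 325.5917], [0.0, 527.5793, 237.3044], [0.0, 0.0, 1.0]], 'R': [[0.4302, 0.9025, 0.0198], [0.4775, -0.2089, -0.8535], [-0.7661, 0.3766, -0.5208]], 't': [-0.1484, -0.2017, 1.6258]}
side {'mtx': [[468.07, 0.0, 323.3089], [0.0, 468.07, 237.3793], [0.0, 0.0, 1.0]], 'R': [[-0.9736, -0.2276, -0.0151], [-0.1273, 0.5972, -0.7919], [0.1892, -0.7691, -0.6105]], 't': [0.4987, 0.2471, 0.8344]}
wrist {'mtx': [[338.7192, 0.0, 318.1351], [0.0, 338.7192, 234.0268], [0.0, 0.0, 1.0]], 'tool_from_camera': [[1.0, -0.0011, 0.0006, -0.0011], [0.0008, 0.9533, 0.3019, -0.0785], [-0.0009, -0.3019, 0.9533, -0.1419], [0.0, 0.0, 0.0, 1.0]]}
```

View pics/scene0.png

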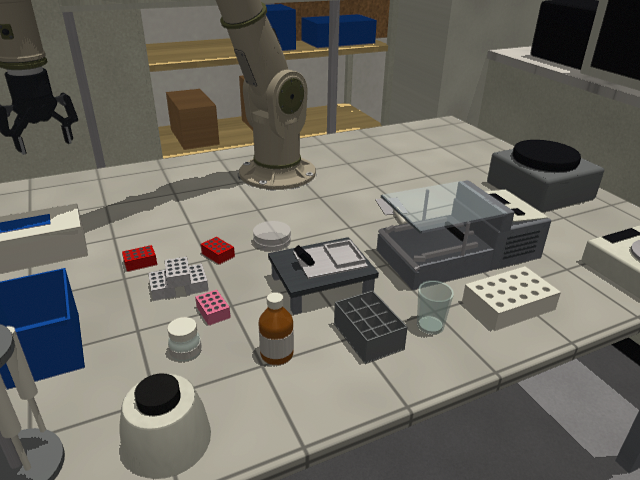

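View pics/side0.png

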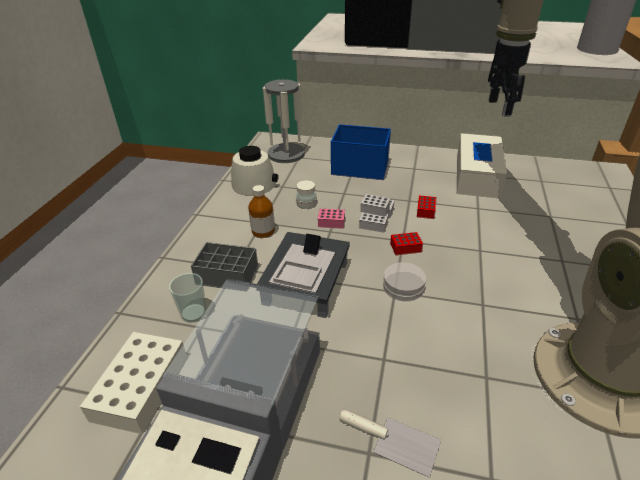

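View pics/wrist0.png

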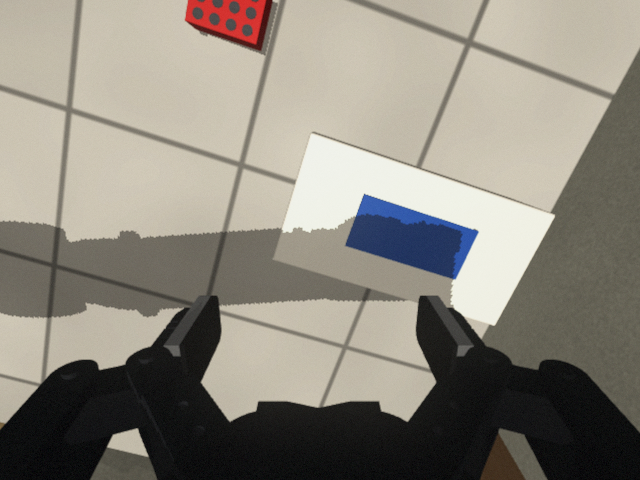

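```bash
cat > h.py <<'E'
from plant import arm,cams
import cv2,numpy as np
from scipy.spatial.transform import Rotation as Rn
def world(name,d,T=None):
    c=cams.get_calibration(name);K=c['mtx']
    v,u=np.mgrid[0:480,0:640]
    P=np.dstack([(u-K[0,2])/K[0,0]*d,(v-K[1,2])/K[1,1]*d,d])
    if name!='wrist': return (P-c['t'])@c['R']
    M=T@c['tool_from_camera']
    return P@M[:3,:3].T+M[:3,3]
def tcp():
    o=arm.get_obs();T=np.eye(4);T[:3,:3]=Rn.from_quat(o['tcp_rot']).as_matrix();T[:3,3]=o['position'];return T
def proj(name,X,T=None):
    c=cams.get_calibration(name);X=np.asarray(X,float)
    if name=='wrist':
        M=np.linalg.inv(T@c['tool_from_camera']);p=X@M[:3,:3].T+M[:3,3]
    else: p=X@c['R'].T+c['t']
    p=p@c['mtx'].T; return p[...,:2]/p[...,2:]
def save(n,im,d,T=None):
    np.savez(f"pics/{n}.npz",im=im,d=d,T=np.eye(4) if T is None else T)
E
python3 - <<'E'
from h import *
for n,box in [("scene",(125,230,250,330)),("side",(300,170,450,260))]:
    im,d=cams.snapshot(n); save(n+"1",im,d); x0,y0,x1,y1=box
    cv2.imwrite(f"pics/{n}_crop.png",cv2.resize(im[y0:y1,x0:x1],None,fx=5,fy=5)[:600])
    W=world(n,d)
    for q in ["block_top_mid","tray","stand","hood_edge","station"]:
        r=cams.trace(n,q)
        for e in r[:3]:
            m=e['region']&(d>0); print(n,q,round(e['confidence'],2),e['extent'],np.median(W[m],0).round(3))
E
```

```text
scene block_top_mid 0.77 [166.9, 258.1, 22.4, 25.4] [ 0.491 -0.404  0.054]
scene block_top_mid 0.76 [121.1, 244.3, 35.6, 28.4] [ 0.359 -0.463  0.024]
scene block_top_mid 0.71 [195.3, 292.6, 36.9, 33.4] [ 0.592 -0.362  0.025]
scene tray 0.6 [295.2, 239.9, 73.1, 37.6] [ 0.59  -0.107  0.064]
scene stand 0.65 [266.6, 238.1, 109.1, 76.9] [ 0.637 -0.177  0.058]
scene station 0.68 [374.3, 181.1, 178.0, 109.4] [0.652 0.18  0.07 ]
side block_top_mid 0.93 [359.8, 194.9, 30.8, 19.4] [ 0.468 -0.384  0.053]
side block_top_mid 0.71 [317.0, 208.9, 26.5, 21.3] [ 0.573 -0.34   0.025]
side block_top_mid 0.71 [392.7, 235.2, 29.9, 18.9] [ 0.376 -0.281  0.025]
side tray 0.92 [267.9, 236.2, 70.8, 57.4] [ 0.577 -0.099  0.065]
side stand 0.56 [259.7, 235.0, 92.2, 84.3] [ 0.531 -0.112  0.059]
side stand 0.32 [266.8, 228.5, 70.0, 66.9] [ 0.577 -0.099  0.065]
side hood_edge 0.95 [114.1, 278.1, 202.8, 201.3] [0.587 0.253 0.145]
side hood_edge 0.33 [257.8, 233.4, 92.2, 84.5] [ 0.531 -0.124  0.059]
side station 0.73 [116.7, 277.3, 201.5, 200.6] [0.588 0.253 0.145]
```

View pics/scene_crop.png

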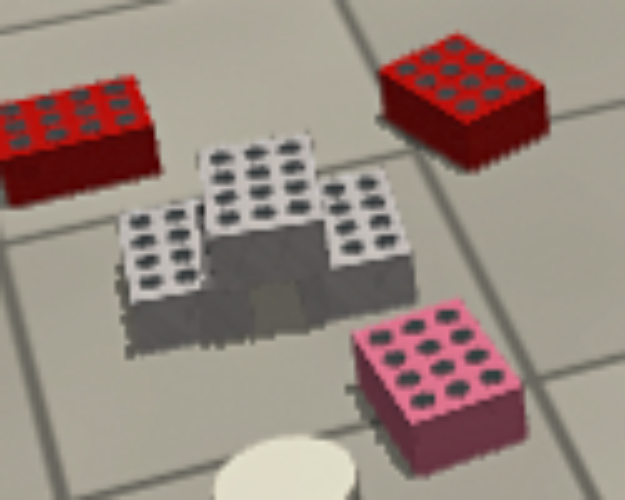

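View pics/side_crop.png

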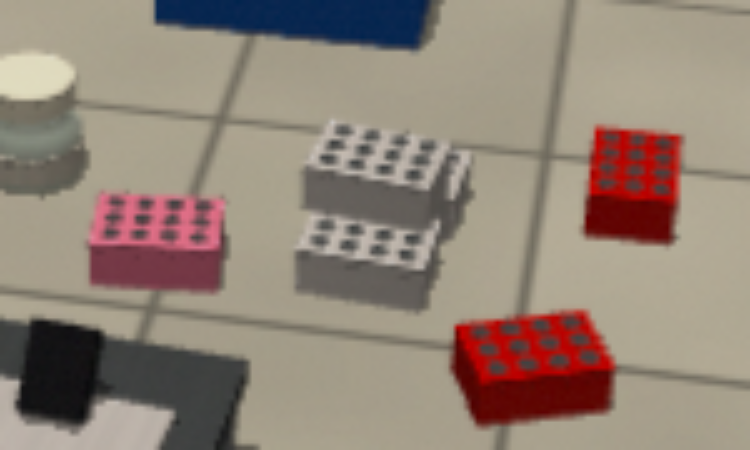

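Run:
```python
from h import *
T=tcp(); print(T.round(3))
Z={n:np.load(f"pics/{n}1.npz") for n in("scene","side")}
for n in Z:
    im,d=Z[n]['im'],Z[n]['d'];W=world(n,d);ok=d>0
    g=im.astype(int); sat=g.max(2)-g.min(2)
    m=ok&(abs(W[...,2]-.056)<.004)&(W[...,1]<-.32)&(W[...,1]>-.5)&(W[...,0]>.35)&(W[...,0]<.62)&(sat<40)
    P=W[m][:,:2]; print(n,len(P),W[m].mean(0).round(4)); r=cv2.minAreaRect((P*1000).astype(np.float32)); print(r)
    m2=ok&(abs(W[...,2]-.028)<.004)&(W[...,1]<-.30)&(W[...,1]>-.5)&(W[...,0]>.40)&(W[...,0]<.55)&(sat<40)
    P=W[m2][:,:2];print('low',cv2.minAreaRect((P*1000).astype(np.float32)))
    # stand top
    m=ok&(abs(W[...,2]-.060)<.003)&(W[...,1]<.2)&(W[...,1]>-.3)&(W[...,0]>.4)&(W[...,0]<.8)
    cv2.imwrite(f"pics/{n}_st.png",np.where(m[...,None],im,im//4))
    P=W[m];print(P.min(0),P.max(0))
```

```text
[[ 0.308 -0.951  0.     0.192]
 [-0.951 -0.308  0.    -0.595]
 [-0.    -0.    -1.     0.231]
 [ 0.     0.     0.     1.   ]]
scene 419 [ 0.4721 -0.4016  0.0545]
((471.00653076171875, -401.2095947265625), (46.09793472290039, 69.72699737548828), 82.94078826904297)
low ((461.90557861328125, -391.2754821777344), (142.60617065429688, 161.36648559570312), 73.64131164550781)
[ 0.50254757 -0.29991044  0.0570003 ] [0.79831162 0.19994302 0.06299562]
side 274 [ 0.4678 -0.3972  0.0548]
((468.0332336425781, -399.88116455078125), (51.67673110961914, 67.01032257080078), 80.81060791015625)
low ((482.1478271484375, -367.64739990234375), (138.9334259033203, 155.9738311767578), 8.085237503051758)
[ 0.50076762 -0.29464207  0.05700274] [0.79876577 0.19991466 0.06299535]
```

View pics/scene_st.png

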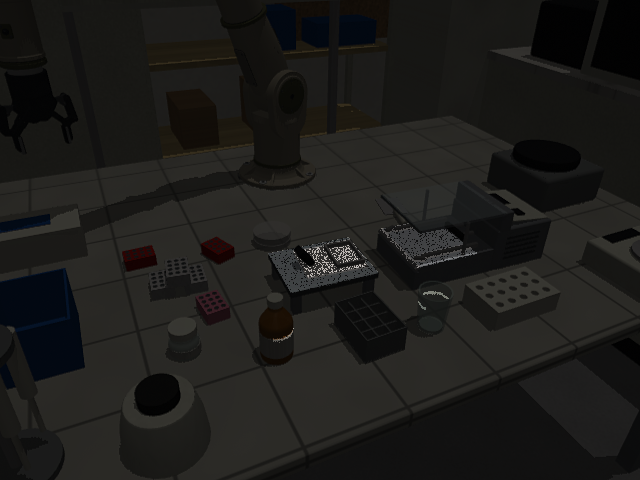

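View pics/side_st.png

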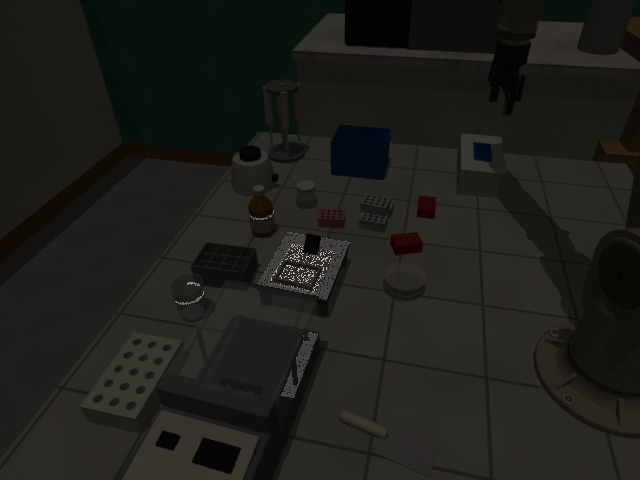

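```bash
python3 - <<'E'
from h import *
Z={n:np.load(f"pics/{n}1.npz") for n in("scene","side")}
boxes={"scene":(266,236,380,300),"side":(258,230,352,308)}
for n in Z:
    im,d=Z[n]['im'],Z[n]['d'];W=world(n,d);ok=d>0
    x0,y0,x1,y1=boxes[n];b=np.zeros((480,640),bool);b[y0:y1,x0:x1]=1
    m=ok&b&(abs(W[...,2]-.060)<.009); 
    mm=cv2.morphologyEx(m.astype(np.uint8),cv2.MORPH_OPEN,np.ones((3,3)))>0
    P=W[mm][:,:2]*1000
    r=cv2.minAreaRect(P.astype(np.float32)); print(n,'stand',r)
    print(cv2.boxPoints(r).round())
    # bright tray
    g=im.astype(int).sum(2)/3
    mt=mm&(g>95); r=cv2.minAreaRect((W[mt][:,:2]*1000).astype(np.float32)); print('tray',r, cv2.boxPoints(r).round().tolist())
    # lug: dark above 75mm
    ml=ok&b&(W[...,2]>.078)&(W[...,2]<.125); print('lug',W[ml].mean(0).round(4),W[ml].min(0).round(3),W[ml].max(0).round(3),ml.sum())
E
for n in scene side; do python3 - $n <<'E'
import cv2,sys
n=sys.argv[1];im=cv2.imread(f"pics/{n}0.png")
b=(255,170,415,320) if n=="scene" else (150,220,360,420)
c=im[b[1]:b[3],b[0]:b[2]];f=min(800/c.shape[1],600/c.shape[0]);cv2.imwrite(f"pics/{n}_tr.png",cv2.resize(c,None,fx=f,fy=f))
E
done
```

```text
scene stand ((582.8843994140625, -124.33348846435547), (191.00135803222656, 155.30532836914062), 87.28260803222656)
[[ 501. -216.]
 [ 656. -223.]
 [ 665.  -33.]
 [ 510.  -25.]]
tray ((580.4639892578125, -118.01131439208984), (177.08277893066406, 150.1068878173828), 88.12088012695312) [[503.0, -204.0], [653.0, -209.0], [658.0, -32.0], [508.0, -27.0]]
lug [ 0.5818 -0.1685  0.0917] [ 0.559 -0.181  0.079] [ 0.593 -0.151  0.104] 148
side stand ((580.1944580078125, -122.83344268798828), (193.1669464111328, 150.83493041992188), 86.9628677368164)
[[ 500. -215.]
 [ 650. -223.]
 [ 661.  -30.]
 [ 510.  -22.]]
tray ((586.3641967773438, -129.47021484375), (182.46629333496094, 140.71397399902344), 85.2596435546875) [[509.0, -215.0], [649.0, -226.0], [664.0, -44.0], [524.0, -33.0]]
lug [ 0.573  -0.159   0.0891] [ 0.558 -0.174  0.078] [ 0.59  -0.145  0.102] 209
```

View pics/scene_tr.png

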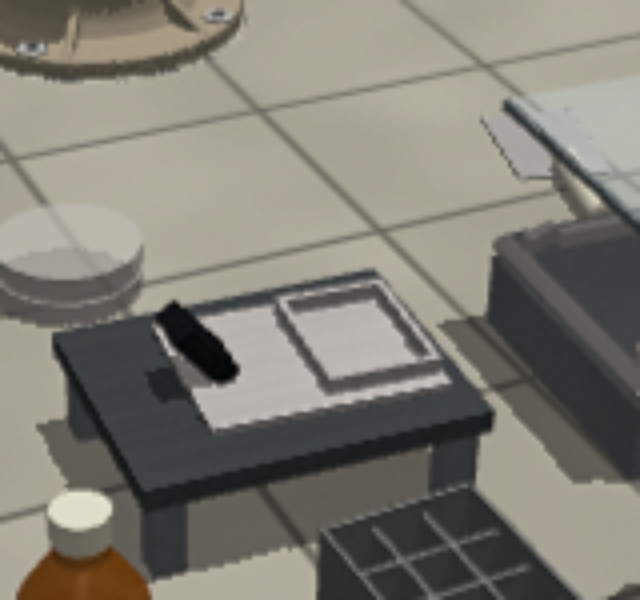

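View pics/side_tr.png

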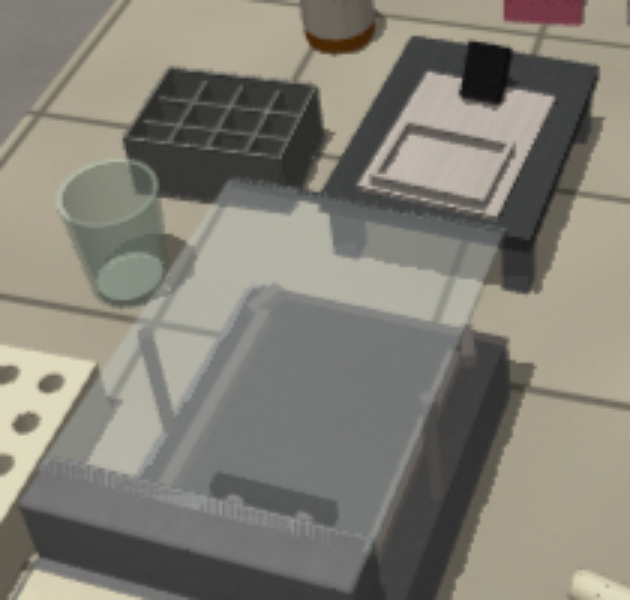

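Emit:
apply_moves([
  [-50,0,0,0],
  [-100,0,0,0],
  [-150,0,0,0],
  [-200,0,0,0],
  [-250,0,0,0],
])

```text
time_s: 1.25
position: [0.1148, -0.355, 0.2312]
tcp_rot: [0.809, -0.588, 0.0, 0.0]
ft_force: [0.1, 0.1, 0.6]
finger_gap: 0.0853
```

Emit:
apply_moves([
  [-50,0,0,0],
  [-100,0,0,0],
  [-150,0,0,0],
])

```text
time_s: 1.55
position: [0.0957, -0.3038, 0.2156]
tcp_rot: [0.804, -0.595, -0.015, -0.013]
ft_force: [-2.4, -0.4, -0.1]
finger_gap: 0.0856
```

Run:
```python
from h import *
o=arm.get_obs();print(o['joints'].round(3),o['time_s']);print(tcp().round(3))
```

```text
[ 1.412 -0.248 -0.196  2.077 -0.055  1.348 -0.038] 1.55
[[ 0.292 -0.956 -0.007  0.096]
 [-0.956 -0.292  0.039 -0.304]
 [-0.039 -0.004 -0.999  0.216]
 [ 0.     0.     0.     1.   ]]
```

Emit:
apply_moves([
  [-50,0,0,0],
  [-100,0,0,0],
  [-150,0,0,0],
])

```text
time_s: 1.85
position: [0.0986, -0.2671, 0.1901]
tcp_rot: [0.809, -0.585, -0.04, -0.038]
ft_force: [0.8, 0.7, 1.3]
finger_gap: 0.0858
```

Run:
```python
from h import *
o=arm.get_obs();print(o['joints'].round(3),o['time_s']);print(tcp().round(3))
```

```text
[ 1.493 -0.251 -0.294  2.137 -0.093  1.355 -0.015] 1.85
[[ 0.313 -0.95  -0.02   0.099]
 [-0.944 -0.313  0.107 -0.267]
 [-0.108 -0.015 -0.994  0.19 ]
 [ 0.     0.     0.     1.   ]]
```

Emit:
apply_moves([
  [50,0,0,0],
  [100,0,0,0],
  [100,0,0,0],
])

```text
time_s: 2.15
position: [0.1298, -0.3642, 0.1752]
tcp_rot: [0.808, -0.586, -0.044, -0.038]
ft_force: [0.2, 0.3, 0.4]
finger_gap: 0.0854
```

Run:
```python
from h import *
o=arm.get_obs();print(o['joints'].round(3),o['time_s']);print(tcp().round(3))
```

```text
[ 1.523  0.015 -0.358  1.946 -0.016  1.295 -0.085] 2.15
[[ 0.31  -0.95  -0.026  0.13 ]
 [-0.944 -0.311  0.113 -0.364]
 [-0.115 -0.011 -0.993  0.175]
 [ 0.     0.     0.     1.   ]]
```

Emit:
apply_moves([
  [40,0,-25,0],
  [80,0,-50,0],
  [120,0,-75,0],
  [160,0,-100,0],
  [200,0,-125,0],
])

```text
time_s: 2.65
position: [0.194, -0.5648, 0.2809]
tcp_rot: [0.808, -0.586, -0.043, -0.036]
ft_force: [0.8, -1.2, 1.1]
finger_gap: 0.0855
```

Emit:
apply_moves([
  [45,0,-5,0],
  [90,0,-5,0],
  [135,0,-5,0],
  [180,0,-5,0],
  [225,0,-5,0],
])

```text
time_s: 3.15
position: [0.2508, -0.7516, 0.2583]
tcp_rot: [0.805, -0.591, -0.038, -0.04]
ft_force: [-5.2, -3.9, -0.1]
finger_gap: 0.0854
```

```bash
cat > st.py <<'E'
from h import *
o=arm.get_obs();print(o['joints'].round(3),o['time_s'],o['ft_force'].round(1),round(float(o['finger_gap']),4));print(tcp().round(4))
E
python3 st.py
```

```text
[ 1.237  1.012 -0.107  0.289  0.066  1.95  -0.071] 3.15 [-5.2 -3.9 -0.1] 0.0854
[[ 0.2981 -0.9544 -0.0141  0.2508]
 [-0.9482 -0.2978  0.1103 -0.7516]
 [-0.1094 -0.0195 -0.9938  0.2583]
 [ 0.      0.      0.      1.    ]]
```

Emit:
apply_moves([
  [50,0,-5,0],
  [100,0,-10,0],
  [130,0,-10,0],
])

```text
time_s: 3.45
position: [0.2679, -0.7517, 0.242]
tcp_rot: [0.82, -0.569, -0.053, -0.027]
ft_force: [1.0, 0.6, 1.1]
finger_gap: 0.085
```

```bash
python3 st.py
```

```text
[ 1.278  1.077 -0.738  0.246  0.673  1.996 -0.108] 3.45 [1.  0.6 1.1] 0.085
[[ 0.3463 -0.9365 -0.0548  0.2679]
 [-0.9308 -0.3503  0.1049 -0.7517]
 [-0.1174  0.0147 -0.993   0.242 ]
 [ 0.      0.      0.      1.    ]]
```

```bash
cat > go.py <<'E'
from h import *
import sys
def plan(p,yaw=None,off=0.0):
    """p: world target for point lying `off` m behind the TCP along tool z; yaw deg of tool x"""
    T=tcp();R=T[:3,:3];turn=0
    if yaw is not None:
        f=lambda a:(np.degrees(np.arctan2(*(R@Rn.from_rotvec([0,0,a]).as_matrix())[1::-1,0]))-yaw+180)%360-180
        g=np.linspace(-np.pi,np.pi,7201);turn=g[np.argmin([abs(f(a)) for a in g])]
    d=R.T@(np.array(p)+R[:,2]*off-T[:3,3])*1000
    print('delta tool mm',d.round(1),'turn',round(turn,3),'dist',np.linalg.norm(d).round(1));return d,turn
if __name__=="__main__":
    a=[float(v) for v in sys.argv[1:]]
    plan(a[:3],a[3] if len(a)>3 else None,a[4] if len(a)>4 else 0)
E
python3 go.py .47 -.40 .22 -8
```

```text
delta tool mm [-254.8 -312.8   47.6] turn -1.071 dist 406.3
```

Emit:
apply_moves([
  [-30,-37,5,-0.13],
  [-60,-75,10,-0.26],
  [-90,-112,15,-0.39],
  [-120,-150,21,-0.52],
  [-150,-187,26,-0.65],
])

```text
time_s: 3.95
position: [0.3858, -0.5496, 0.2343]
tcp_rot: [0.96, -0.275, -0.039, -0.043]
ft_force: [0.6, -0.2, 0.1]
finger_gap: 0.0851
```

```bash
python3 st.py; python3 go.py .47 -.40 .22 -8
```

```text
[ 1.409  0.759 -0.978  1.039  0.552  1.708  0.049] 3.95 [ 0.6 -0.2  0.1] 0.0851
[[ 0.846  -0.5307 -0.0505  0.3858]
 [-0.5242 -0.8453  0.1032 -0.5496]
 [-0.0975 -0.0608 -0.9934  0.2343]
 [ 0.      0.      0.      1.    ]]
delta tool mm [  -5.7 -170.3   25.3] turn -0.415 dist 172.2
```

Emit:
apply_moves([
  [0,-40,6,-0.1],
  [-2,-80,12,-0.2],
  [-4,-120,18,-0.3],
  [-6,-155,24,-0.41],
  [-6,-168,25,-0.41],
])

```text
time_s: 4.45
position: [0.4709, -0.3996, 0.2204]
tcp_rot: [0.996, -0.071, -0.029, -0.05]
ft_force: [-0.5, 0.8, 0.6]
finger_gap: 0.0857
```

```bash
python3 st.py; python3 go.py .47 -.40 .22 -8
python3 - <<'E'
from h import *
for n in("wrist","scene"):
    T=tcp();im,d=cams.snapshot(n);save(n+"2",im,d,T);cv2.imwrite(f"pics/{n}2.png",im)
E
```

```text
[ 1.329  0.699 -1.116  1.258  0.532  1.617  0.159] 4.45 [-0.5  0.8  0.6] 0.0857
[[ 0.9881 -0.1453 -0.0505  0.4709]
 [-0.1395 -0.9847  0.1044 -0.3996]
 [-0.0649 -0.0961 -0.9933  0.2204]
 [ 0.      0.      0.      1.    ]]
delta tool mm [-0.8  0.5  0.4] turn -0.001 dist 1.1
```

View pics/wrist2.png

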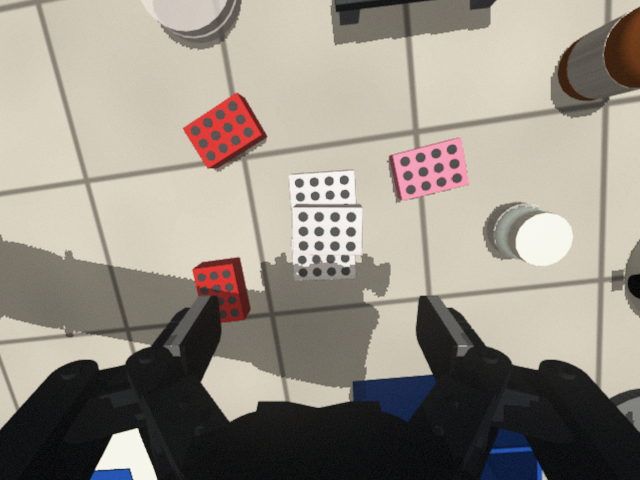

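View pics/scene2.png

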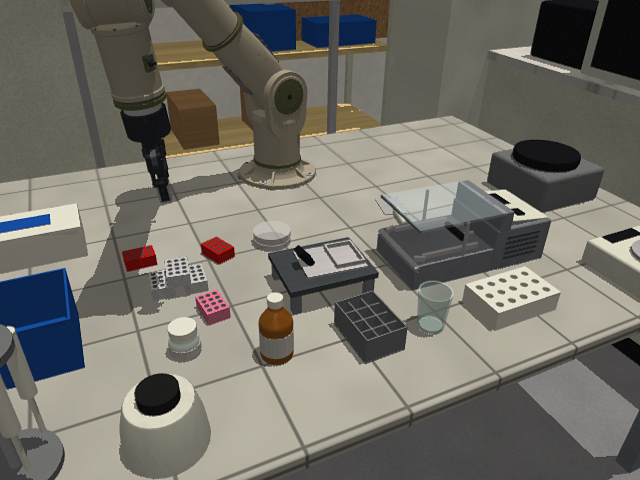

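```bash
python3 go.py -.18 -.31 .25
python3 - <<'E'
from h import *
z=np.load("pics/wrist2.npz");im,d,T=z['im'],z['d'],z['T'];W=world('wrist',d,T)
g=im.astype(int);sat=g.max(2)-g.min(2)
b=np.zeros((480,640),bool);b[160:295,270:380]=1
for lo,hi in((.048,.064),(.02,.036)):
    m=b&(W[...,2]>lo)&(W[...,2]<hi)&(d>0);m=cv2.morphologyEx(m.astype(np.uint8),cv2.MORPH_OPEN,np.ones((5,5)))
    n,l,s,c=cv2.connectedComponentsWithStats(m)
    for i in range(1,n):
        if s[i,4]>100: q=l==i; print(s[i],np.median(W[q],0).round(4),cv2.minAreaRect((W[q][:,:2]*1000).astype(np.float32)))
E
```

```text
delta tool mm [-657.3    5.3   12.9] turn 0 dist 657.4
[ 293  207   70   49 3351] [ 0.47   -0.3985  0.0555] ((469.3594055175781, -399.50628662109375), (46.33173370361328, 65.81243896484375), 82.04908752441406)
[ 289  171   67   35 2101] [ 0.4695 -0.3606  0.0275] ((468.3338317871094, -360.3753662109375), (33.11427307128906, 66.1974868774414), 83.17935180664062)
[ 293  255   63   26 1533] [ 0.4585 -0.4425  0.0276] ((458.8621520996094, -443.33251953125), (28.7089786529541, 65.6150131225586), 82.44774627685547)
```

Emit:
apply_moves([
  [-50,0,-4,0],
  [-100,0,-8,0],
  [-150,0,-12,0],
  [-200,0,-14,0],
  [-250,0,-16,0],
])

```text
time_s: 5.05
position: [0.2371, -0.3736, 0.2516]
tcp_rot: [0.995, -0.079, -0.028, -0.05]
ft_force: [-1.2, -1.7, 1.4]
finger_gap: 0.0853
```

Emit:
apply_moves([
  [-50,0,4,0],
  [-100,0,8,0],
  [-150,0,12,0],
  [-200,0,16,0],
  [-250,0,18,0],
])

```text
time_s: 5.55
position: [0.0597, -0.3449, 0.2519]
tcp_rot: [0.995, -0.08, -0.03, -0.046]
ft_force: [-0.6, -1.8, -0.8]
finger_gap: 0.0852
```

```bash
python3 st.py; python3 go.py -.18 -.31 .25
```

```text
[ 2.546 -0.232 -1.061  1.883 -0.157  1.476  1.369] 5.55 [-0.6 -1.8 -0.8] 0.0852
[[ 0.9854 -0.1621 -0.0518  0.0597]
 [-0.1566 -0.9829  0.0968 -0.3449]
 [-0.0666 -0.0873 -0.994   0.2519]
 [ 0.      0.      0.      1.    ]]
delta tool mm [-241.6    4.7   17.7] turn 0 dist 242.3
```

Emit:
apply_moves([
  [-50,0,4,0],
  [-100,0,8,0],
  [-150,0,12,0],
  [-200,0,16,0],
  [-240,5,18,0],
])

```text
time_s: 6.05
position: [-0.1792, -0.3098, 0.2476]
tcp_rot: [0.995, -0.079, -0.029, -0.049]
ft_force: [0.7, 0.1, 0.3]
finger_gap: 0.0852
```

```bash
python3 st.py; python3 go.py -.18 -.31 .25
```

```text
[ 2.578 -0.153 -0.577  1.916  0.006  1.427  1.851] 6.05 [0.7 0.1 0.3] 0.0852
[[ 0.9859 -0.1597 -0.0498 -0.1792]
 [-0.154  -0.9827  0.1025 -0.3098]
 [-0.0653 -0.0934 -0.9935  0.2476]
 [ 0.      0.      0.      1.    ]]
delta tool mm [-0.9  0.1 -2.3] turn 0 dist 2.5
```

Emit:
apply_moves([
  [18,-46,0,0],
  [36,-92,0,0],
  [54,-138,0,0],
  [72,-184,0,0],
])

```text
time_s: 6.45
position: [-0.1382, -0.2683, 0.2391]
tcp_rot: [0.995, -0.067, -0.022, -0.067]
ft_force: [2.8, -0.7, 0.6]
finger_gap: 0.0852
```

```bash
python3 st.py
```

```text
[ 2.191 -0.24  -0.277  2.022  0.016  1.467  1.788] 6.45 [ 2.8 -0.7  0.6] 0.0852
[[ 0.99   -0.1366 -0.0357 -0.1382]
 [-0.1306 -0.9821  0.136  -0.2683]
 [-0.0536 -0.13   -0.9901  0.2391]
 [ 0.      0.      0.      1.    ]]
```

Emit:
apply_moves([
  [24,-43,0,0],
  [48,-86,0,0],
  [72,-129,0,0],
  [96,-172,0,0],
])

```text
time_s: 6.85
position: [-0.1117, -0.2414, 0.2176]
tcp_rot: [0.992, -0.08, -0.008, -0.098]
ft_force: [-0.5, -0.4, 0.6]
finger_gap: 0.0857
```

```bash
python3 st.py
```

```text
[ 1.919 -0.25  -0.084  2.092  0.032  1.49   1.674] 6.85 [-0.5 -0.4  0.6] 0.0857
[[ 9.871e-01 -1.600e-01 -3.000e-04 -1.117e-01]
 [-1.568e-01 -9.679e-01  1.965e-01 -2.414e-01]
 [-3.180e-02 -1.939e-01 -9.805e-01  2.176e-01]
 [ 0.000e+00  0.000e+00  0.000e+00  1.000e+00]]
```

Emit:
apply_moves([
  [30,-40,0,0],
  [60,-80,0,0],
  [90,-120,0,0],
])

```text
time_s: 7.15
position: [-0.0707, -0.2253, 0.2042]
tcp_rot: [0.989, -0.07, -0.001, -0.127]
ft_force: [2.0, -0.6, 1.4]
finger_gap: 0.0855
```

```bash
python3 st.py;  python3 go.py .05 -.36 .25 -8;python3 go.py .4694 -.3995 .16 -8
```

```text
[ 2.037 -0.253 -0.271  2.128 -0.03   1.509  1.647] 7.15 [ 2.  -0.6  1.4] 0.0855
[[ 0.9902 -0.1389  0.0156 -0.0707]
 [-0.1383 -0.9582  0.2505 -0.2253]
 [-0.0198 -0.2502 -0.968   0.2042]
 [ 0.      0.      0.      1.    ]]
delta tool mm [137.2 100.9 -76.2] turn 0.001 dist 186.6
delta tool mm [559.8 103.    7.6] turn 0.001 dist 569.2
```

Emit:
apply_moves([
  [10,35,-25,0],
  [30,72,-55,0],
  [70,95,-76,0],
  [110,100,-76,0],
  [137,101,-76,0],
])

```text
time_s: 7.65
position: [0.0506, -0.3611, 0.248]
tcp_rot: [0.989, -0.073, -0.003, -0.128]
ft_force: [0.1, -0.5, -1.1]
finger_gap: 0.085
```

```bash
python3 st.py; python3 go.py .4694 -.3995 .16 -8
```

```text
[ 1.905  0.036 -0.514  1.783 -0.041  1.577  1.247] 7.65 [ 0.1 -0.5 -1.1] 0.085
[[ 0.9895 -0.1443  0.0129  0.0506]
 [-0.1428 -0.9568  0.2534 -0.3611]
 [-0.0242 -0.2526 -0.9673  0.248 ]
 [ 0.      0.      0.      1.    ]]
delta tool mm [422.   -1.4  80.8] turn -0.003 dist 429.7
```

Emit:
apply_moves([
  [50,0,5,0],
  [100,0,12,0],
  [150,0,24,0],
  [200,0,36,0],
  [250,0,48,0],
])

```text
time_s: 8.15
position: [0.2929, -0.3836, 0.1956]
tcp_rot: [0.989, -0.074, -0.003, -0.128]
ft_force: [-0.8, -0.8, 0.0]
finger_gap: 0.0854
```

Emit:
apply_moves([
  [50,0,8,0],
  [100,0,16,0],
  [150,0,24,0],
  [172,0,32,0],
  [172,0,32,0],
])

```text
time_s: 8.65
position: [0.4651, -0.3972, 0.1582]
tcp_rot: [0.989, -0.071, -0.004, -0.13]
ft_force: [-0.3, -0.4, -0.6]
finger_gap: 0.0853
```

```bash
python3 st.py; python3 go.py .4696 -.395 .09 -8;python3 go.py .4696 -.395 .036 -8
```

```text
[ 1.204  0.631 -0.689  1.316  0.163  1.457  0.416] 8.65 [-0.3 -0.4 -0.6] 0.0853
[[ 0.9898 -0.1419  0.0108  0.4651]
 [-0.1399 -0.956   0.2579 -0.3972]
 [-0.0262 -0.2568 -0.9661  0.1582]
 [ 0.      0.      0.      1.    ]]
delta tool mm [ 5.9 14.8 66.5] turn -0.001 dist 68.4
delta tool mm [  7.4  28.6 118.7] turn -0.001 dist 122.3
```

Emit:
apply_moves([
  [3,7,33,0],
  [6,15,66,0],
  [6,18,80,0],
  [6,22,94,0],
  [6,22,94,0],
])

```text
time_s: 9.15
position: [0.4652, -0.3961, 0.0623]
tcp_rot: [0.989, -0.073, -0.005, -0.129]
ft_force: [-0.8, -0.1, -0.2]
finger_gap: 0.0854
```

```bash
python3 st.py; python3 go.py .4696 -.395 .036 -8;  python3 - <<'E'
from h import *
T=tcp();im,d=cams.snapshot("wrist");save("wrist3",im,d,T);cv2.imwrite(f"pics/wrist3.png",im)
n="scene";im,d=cams.snapshot(n);c=im[180:330,90:290];cv2.imwrite("pics/scene3.png",cv2.resize(c,None,fx=4,fy=4))
E
```

```text
[ 1.196  0.713 -0.661  1.415  0.208  1.287  0.412] 9.15 [-0.8 -0.1 -0.2] 0.0854
[[ 0.9894 -0.1449  0.0097  0.4652]
 [-0.1426 -0.956   0.2564 -0.3961]
 [-0.0279 -0.255  -0.9665  0.0623]
 [ 0.      0.      0.      1.    ]]
delta tool mm [ 4.9  5.  25.7] turn -0.003 dist 26.7
```

View pics/wrist3.png

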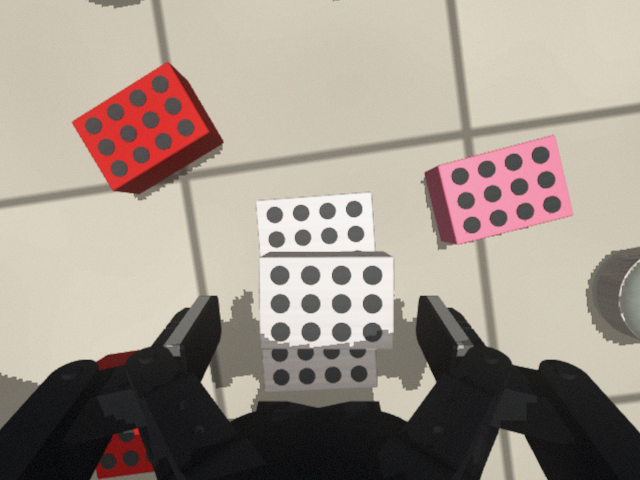

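View pics/scene3.png

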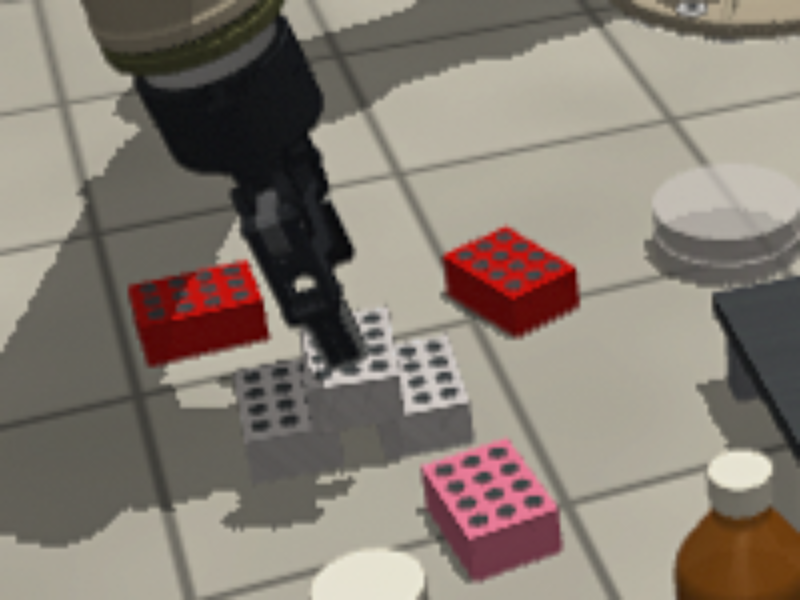

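Emit:
apply_moves([
  [4.5,2,10,0],
  [4.5,4,19,0],
  [4.5,5,26,0],
  [4.5,5,26,0],
])

```text
time_s: 9.65
position: [0.4701, -0.3933, 0.0354]
tcp_rot: [0.989, -0.071, -0.005, -0.13]
ft_force: [-0.6, 1.0, -0.6]
finger_gap: 0.0856
```

```bash
python3 st.py; python3 go.py .4696 -.395 .036 -8;  python3 - <<'E'
from h import *
T=tcp();im,d=cams.snapshot("wrist");save("wrist4",im,d,T);cv2.imwrite(f"pics/wrist4.png",im[180:480,120:520])
E
```

```text
[ 1.182  0.746 -0.652  1.429  0.222  1.244  0.405] 9.65 [-0.6  1.  -0.6] 0.0856
[[ 0.9897 -0.1426  0.0093  0.4701]
 [-0.1402 -0.9561  0.2572 -0.3933]
 [-0.0278 -0.2558 -0.9663  0.0354]
 [ 0.      0.      0.      1.    ]]
delta tool mm [-0.3  1.5 -1. ] turn -0.001 dist 1.8
```

View pics/wrist4.png

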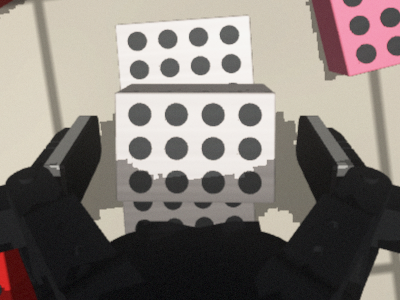

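Emit:
apply_moves([
  [-0.8,0,0,0],
  [-0.8,0,0,0],
  [-0.8,0,0,0],
  [-0.8,0,0,0],
], grip=0.3, grip_force=30)

```text
time_s: 10.1
position: [0.4702, -0.3944, 0.0376]
tcp_rot: [0.989, -0.072, -0.003, -0.129]
ft_force: [-1.5, 0.4, 4.2]
finger_gap: 0.0656
```

```bash
python3 st.py
```

```text
[ 1.184  0.742 -0.653  1.428  0.222  1.244  0.406] 10.1 [-1.5  0.4  4.2] 0.0656
[[ 0.9897 -0.1426  0.0117  0.4702]
 [-0.1409 -0.9567  0.2548 -0.3944]
 [-0.0251 -0.2538 -0.9669  0.0376]
 [ 0.      0.      0.      1.    ]]
```

Emit:
apply_moves([
  [-0.8,0,0,0],
  [-0.8,-1.3,-5,0],
  [-1,-2.5,-10,0],
  [-1,-5,-20,0],
], grip=0.4, grip_force=45)

```text
time_s: 10.5
position: [0.4688, -0.3936, 0.0571]
tcp_rot: [0.989, -0.072, -0.005, -0.13]
ft_force: [0.3, -0.5, -2.0]
finger_gap: 0.0649
```

```bash
python3 st.py
python3 - <<'E'
from h import *
T=tcp();im,d=cams.snapshot("wrist");cv2.imwrite(f"pics/wrist5.png",im[180:480,120:520])
im,d=cams.snapshot("side");cv2.imwrite("pics/side5.png",cv2.resize(im[150:270,300:460],None,fx=4,fy=4))
E
```

```text
[ 1.188  0.721 -0.66   1.416  0.211  1.279  0.407] 10.5 [ 0.3 -0.5 -2. ] 0.0649
[[ 0.9897 -0.1427  0.0094  0.4688]
 [-0.1403 -0.9562  0.257  -0.3936]
 [-0.0277 -0.2557 -0.9664  0.0571]
 [ 0.      0.      0.      1.    ]]
```

View pics/side5.png

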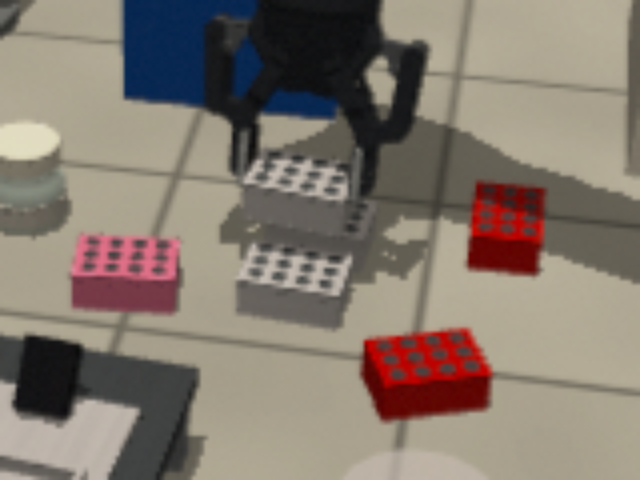

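View pics/wrist5.png

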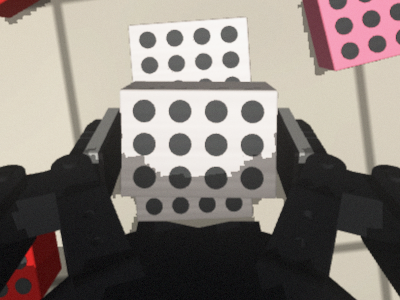

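```bash
python3 go.py .47 -.394 .15 ; python3 go.py .575 -.25 .2 -3
```

```text
delta tool mm [ -2.6 -23.5 -87.5] turn 0 dist 90.7
delta tool mm [  79.9 -188.8  -97.9] turn -0.092 dist 227.2
```

Emit:
apply_moves([
  [0,-12,-45,0],
  [0,-24,-90,0],
  [30,-60,-120,-0.04],
  [60,-95,-125,-0.09],
  [70,-130,-118,-0.09],
])

```text
time_s: 11.1
position: [0.5594, -0.3088, 0.206]
tcp_rot: [0.991, -0.026, 0.005, -0.128]
ft_force: [-0.0, 0.8, -2.3]
finger_gap: 0.065
```

```bash
python3 st.py;python3 - <<'E'
from h import *
T=tcp();im,d=cams.snapshot("wrist");save("wrist6",im,d,T);cv2.imwrite(f"pics/wrist6.png",im)
E
```

```text
[ 1.02   0.634 -0.736  1.215  0.164  1.512  0.304] 11.1 [-0.   0.8 -2.3] 0.065
[[ 0.9986 -0.0502  0.0164  0.5594]
 [-0.0527 -0.9657  0.2541 -0.3088]
 [ 0.0031 -0.2546 -0.967   0.206 ]
 [ 0.      0.      0.      1.    ]]
```

View pics/wrist6.png

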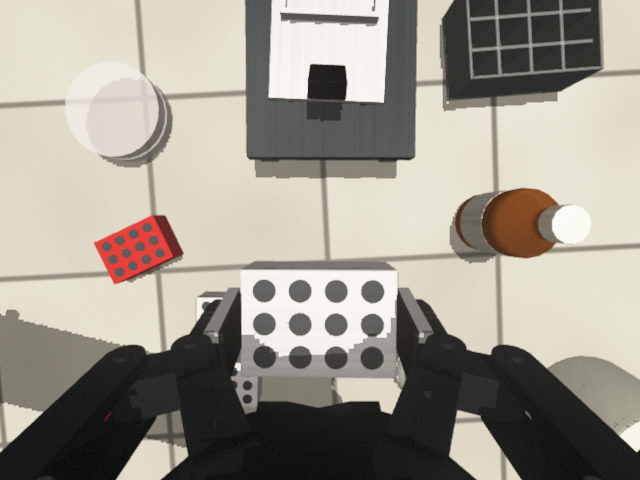

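Emit:
apply_moves([
  [5,-30,0,0],
  [10,-60,5,0],
  [15,-85,10,0],
])

```text
time_s: 11.45
position: [0.5757, -0.2242, 0.2152]
tcp_rot: [0.991, -0.026, 0.002, -0.129]
ft_force: [-0.1, -0.2, -2.3]
finger_gap: 0.0649
```

```bash
python3 st.py;python3 - <<'E'
from h import *
T=tcp();im,d=cams.snapshot("wrist");save("wrist7",im,d,T);cv2.imwrite(f"pics/wrist7.png",im)
W=world("wrist",d,T)
b=np.zeros((480,640),bool);b[0:255,150:480]=1
m=(b&(d>0)&(abs(W[...,2]-.060)<.012)).astype(np.uint8)
r=cv2.minAreaRect((W[m>0][:,:2]*1000).astype(np.float32));print('all',r)
br=(im.min(2)>150)
mt=cv2.morphologyEx((m&br).astype(np.uint8),cv2.MORPH_OPEN,np.ones((5,5)))
n,l,s,c=cv2.connectedComponentsWithStats(mt);i=1+np.argmax(s[1:,4]);q=l==i;print(s[i]);
P=W[q];r=cv2.minAreaRect((P[:,:2]*1000).astype(np.float32));print('tray',r,cv2.boxPoints(r).round(1).tolist(),np.median(P[:,2]))
ml=b&(d>0)&(W[...,2]>.08)&(W[...,2]<.12);P=W[ml];print('lug',P.mean(0),P.min(0),P.max(0))
np.save('pics/m.npy',ml)
E
```

```text
[ 0.949  0.57  -0.769  1.298  0.133  1.47   0.184] 11.45 [-0.1 -0.2 -2.3] 0.0649
[[ 0.9986 -0.052   0.0108  0.5757]
 [-0.053  -0.9653  0.2557 -0.2242]
 [-0.0028 -0.2559 -0.9667  0.2152]
 [ 0.      0.      0.      1.    ]]
all ((619.4271240234375, -123.82073211669922), (190.1466827392578, 225.91555786132812), 86.91229248046875)
[ 259   55  117  147 8032]
tray ((580.4898681640625, -102.02592468261719), (132.60621643066406, 101.67453002929688), 84.63324737548828) [[523.7000122070312, -163.3000030517578], [624.9000244140625, -172.8000030517578], [637.2999877929688, -40.79999923706055], [536.0999755859375, -31.299999237060547]] 0.06424389291880775
lug [ 0.5754302  -0.16429209  0.09400368] [ 0.55974992 -0.17907321  0.08002122] [ 0.59107549 -0.14831633  0.10309576]
```

View pics/wrist7.png

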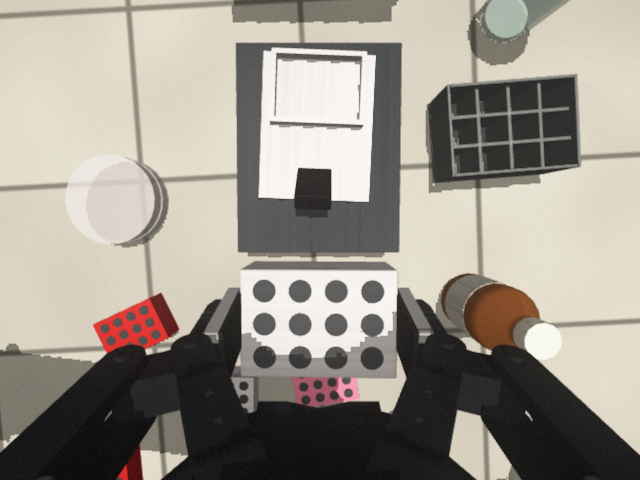

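Run:
```python
from h import *
z=np.load("pics/wrist7.npz");im,d,T=z['im'],z['d'],z['T'];W=world('wrist',d,T)
b=np.zeros((480,640),bool);b[30:160,250:385]=1
m=b&(d>0)&(W[...,2]>.071)&(W[...,2]<.080)
P=W[m];print(m.sum(),np.median(P[:,2]));r=cv2.minAreaRect((P[:,:2]*1000).astype(np.float32));print(r)
cv2.imwrite("pics/wall.png",cv2.resize(np.where(m[...,None],(0,0,255),im)[30:210,230:410].astype(np.uint8),None,fx=3.3,fy=3.3))
# block in grip: top face
b[:]=0;b[255:375,240:400]=1
Q=(world('wrist',d,np.eye(4)))
m=b&(d>0)&(im.min(2)>120);P=Q[m];med=np.median(P,0);print('block tool coords',med.round(4))
A=np.c_[P[:,:2],np.ones(len(P))];s=np.linalg.lstsq(A,P[:,2],rcond=None)[0];print('plane',s.round(4)); nrm=np.array([-s[0],-s[1],1]);nrm/=np.linalg.norm(nrm);print('block normal world',(T[:3,:3]@nrm).round(3))
PW=W[m];print(cv2.minAreaRect((PW[:,:2]*1000).astype(np.float32)),PW[:,2].mean(),T[:3,3])
```

```text
1797 0.07405214880287164
((584.072509765625, -71.84539794921875), (63.10274124145508, 82.28679656982422), 84.63237762451172)
block tool coords [ 0.0012  0.0004 -0.0171]
plane [-0.0246  1.9544 -0.0072]
block normal world [ 0.062  0.975 -0.213]
((575.0759887695312, -282.644775390625), (153.65414428710938, 179.36843872070312), 86.27723693847656) 0.21185641034183894 [ 0.57573626 -0.22420808  0.21522742]
```

View pics/wall.png

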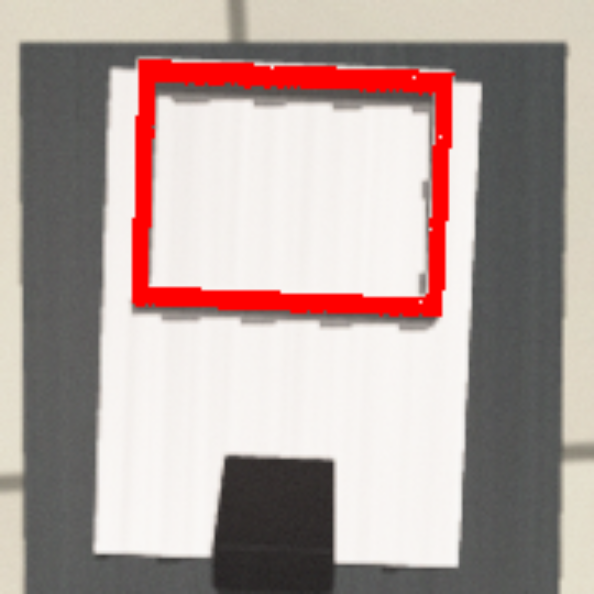

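Run:
```python
from h import *
z=np.load("pics/wrist7.npz");im,d,T=z['im'],z['d'],z['T'];W=world('wrist',d,T)
b=np.zeros((480,640),bool);b[258:378,241:398]=1
m=b&(d>0)&(W[...,2]>.222)&(W[...,2]<.25)
P=W[m];A=np.c_[P[:,:2]-P[:,:2].mean(0),np.ones(len(P))];s=np.linalg.lstsq(A,P[:,2],rcond=None)[0];print(m.sum(),s.round(4))
r=cv2.minAreaRect((P[:,:2]*1000).astype(np.float32));print(r,np.array(r[0])-T[:2,3]*1000, P[:,2].mean()-T[2,3])
cv2.imwrite("pics/blk.png",np.where(m[...,None],(0,0,255),im)[230:400,200:440].astype(np.uint8))
```

```text
17339 [ 0.0206 -0.0213  0.2328]
((576.4088134765625, -229.26280212402344), (46.457733154296875, 65.72544860839844), 86.84217071533203) [ 0.67254889 -5.05472288] 0.01754613463577845
```

View pics/blk.png

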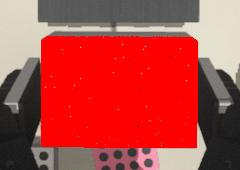

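```bash
python3 go.py .5832 -.066 .16 -5.3; python3 go.py .5832 -.066 .1 -5.3
```

```text
delta tool mm [  -0.9 -132.7   93.6] turn 0.047 dist 162.4
delta tool mm [  -0.8 -117.2  151.6] turn 0.047 dist 191.6
```

Emit:
apply_moves([
  [0,-42,10,0.02],
  [0,-85,30,0.04],
  [-1,-127,60,0.04],
  [-1,-132,94,0.04],
  [-1,-125,122,0.04],
])

```text
time_s: 12.0
position: [0.5823, -0.0697, 0.1288]
tcp_rot: [0.991, -0.044, -0.0, -0.129]
ft_force: [-0.1, -0.9, -2.5]
finger_gap: 0.0651
```

```bash
python3 st.py;python3 go.py .5832 -.066 .1 -5.3;python3 - <<'E'
from h import *
T=tcp();im,d=cams.snapshot("wrist");save("wrist8",im,d,T);cv2.imwrite(f"pics/wrist8.png",im)
W=world('wrist',d,T)
b=np.zeros((480,640),bool);b[258:378,241:398]=1
m=b&(d>0)&(abs(W[...,2]-T[2,3]-.0175)<.01);P=W[m]
r=cv2.minAreaRect((P[:,:2]*1000).astype(np.float32));print(r,np.array(r[0])-T[:2,3]*1000, P[:,2].mean()-T[2,3])
m=(d>0)&(W[...,2]>.069)&(W[...,2]<.080);m[240:]=0;m[:,:200]=0;m[:,450:]=0
print(m.sum());P=W[m]
if len(P): r=cv2.minAreaRect((P[:,:2]*1000).astype(np.float32));print(r,cv2.boxPoints(r))
E
```

```text
[ 0.801  0.535 -0.799  1.567  0.124  1.195 -0.059] 12.0 [-0.1 -0.9 -2.5] 0.0651
[[ 0.9962 -0.0864  0.0105  0.5823]
 [-0.0862 -0.9628  0.256  -0.0697]
 [-0.012  -0.2559 -0.9666  0.1288]
 [ 0.      0.      0.      1.    ]]
delta tool mm [ 1.   3.7 28.8] turn 0.006 dist 29.0
((582.881591796875, -74.79203796386719), (46.44641876220703, 65.82296752929688), 84.8974838256836) [ 0.61821214 -5.06811326] 0.01757689154299566
1755
((591.03271484375, 24.264217376708984), (139.01290893554688, 144.9837188720703), 86.82398223876953) [[514.80133  -41.11917 ]
 [659.5623   -49.151787]
 [667.2641    89.647606]
 [522.5031    97.68022 ]]
```

View pics/wrist8.png

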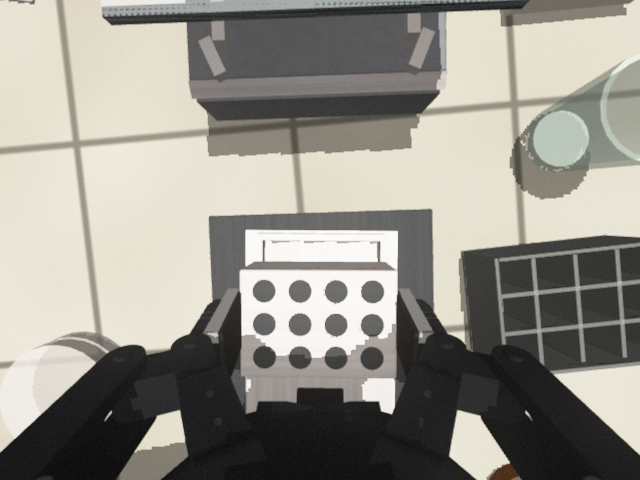

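Emit:
apply_moves([
  [1.3,0,14.5,0.005],
  [1.5,3.8,29,0.005],
  [1.5,6,38,0.005],
  [1.5,7,41,0.005],
  [1.5,7,41,0.005],
])

```text
time_s: 12.55
position: [0.5839, -0.0709, 0.0874]
tcp_rot: [0.99, -0.05, -0.001, -0.129]
ft_force: [-0.0, 0.2, -1.3]
finger_gap: 0.0651
```

```bash
python3 st.py;python3 go.py .5832 -.066 .0755 -5.3;python3 - <<'E'
from h import *
T=tcp();im,d=cams.snapshot("wrist");save("wrist9",im,d,T);cv2.imwrite(f"pics/wrist9.png",im[200:440,180:460])
W=world('wrist',d,T)
b=np.zeros((480,640),bool);b[258:378,241:398]=1
m=b&(d>0)&(abs(W[...,2]-T[2,3]-.0175)<.01);P=W[m]
r=cv2.minAreaRect((P[:,:2]*1000).astype(np.float32));print(r, P[:,2].mean())
im,d=cams.snapshot("side");cv2.imwrite("pics/side9.png",cv2.resize(im[190:320,230:390],None,fx=4,fy=4))
E
```

```text
[ 0.786  0.581 -0.776  1.603  0.151  1.12  -0.072] 12.55 [-0.   0.2 -1.3] 0.0651
[[ 0.9951 -0.0986  0.011   0.5839]
 [-0.0981 -0.9617  0.2558 -0.0709]
 [-0.0146 -0.2556 -0.9667  0.0874]
 [ 0.      0.      0.      1.    ]]
delta tool mm [-1.  -1.6 12.7] turn -0.006 dist 12.9
((584.5443725585938, -76.0505599975586), (46.516700744628906, 65.62432098388672), 84.0814208984375) 0.10499886162010653
```

View pics/wrist9.png

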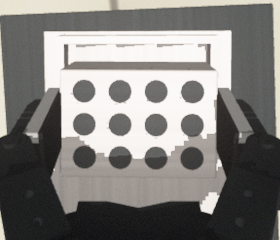

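View pics/side9.png

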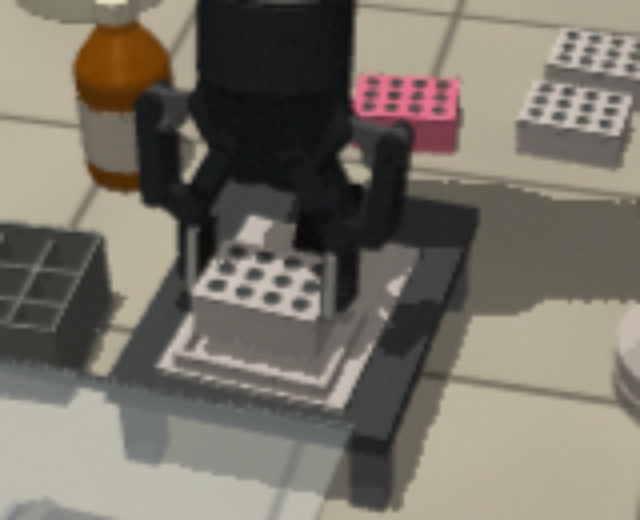

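Emit:
apply_moves([
  [-1.2,-4.8,1.3,0],
  [-1.2,-4.8,1.3,0],
  [-1.2,-3.8,5.1,0],
  [-1.2,-2.8,9,0],
  [-1.2,-2.8,9,0],
])

```text
time_s: 13.15
position: [0.5825, -0.0656, 0.0787]
tcp_rot: [0.99, -0.049, -0.001, -0.129]
ft_force: [0.2, 0.6, -2.1]
finger_gap: 0.0649
```

```bash
python3 st.py;python3 go.py .5832 -.066 .0755 -5.3;python3 - <<'E'
from h import *
T=tcp();im,d=cams.snapshot("wrist");save("wrist10",im,d,T);cv2.imwrite(f"pics/wrist10.png",cv2.resize(im[200:440,180:460],None,fx=2,fy=2))
W=world('wrist',d,T)
b=np.zeros((480,640),bool);b[258:378,241:398]=1
m=b&(d>0)&(abs(W[...,2]-T[2,3]-.0175)<.01);P=W[m]
r=cv2.minAreaRect((P[:,:2]*1000).astype(np.float32));print(r, P[:,2].mean())
E
```

```text
[ 0.778  0.586 -0.774  1.617  0.156  1.101 -0.08 ] 13.15 [ 0.2  0.6 -2.1] 0.0649
[[ 0.9951 -0.0983  0.0099  0.5825]
 [-0.0976 -0.9618  0.2557 -0.0656]
 [-0.0156 -0.2554 -0.9667  0.0787]
 [ 0.      0.      0.      1.    ]]
delta tool mm [0.7 1.2 3. ] turn -0.005 dist 3.3
((583.1867065429688, -70.64075469970703), (46.36347198486328, 65.8050308227539), 84.1937255859375) 0.09629351509693754
```

View pics/wrist10.png

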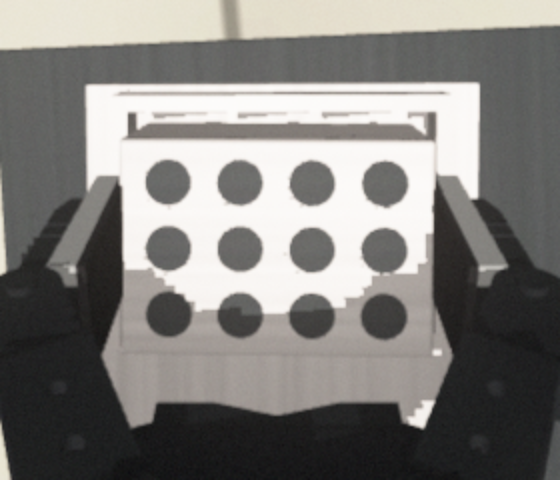

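Emit:
apply_moves([
  [0.3,0.5,2,0],
  [0.3,0.6,2.6,0],
  [0.3,0.8,3.2,0],
  [0.3,0.8,3.2,0],
])

```text
time_s: 13.6
position: [0.5833, -0.0654, 0.0762]
tcp_rot: [0.99, -0.049, -0.001, -0.129]
ft_force: [0.4, -1.2, -2.7]
finger_gap: 0.0646
```

```bash
python3 st.py
```

```text
[ 0.776  0.59  -0.773  1.618  0.158  1.095 -0.08 ] 13.6 [ 0.4 -1.2 -2.7] 0.0646
[[ 0.9951 -0.0979  0.011   0.5833]
 [-0.0974 -0.9619  0.2556 -0.0654]
 [-0.0144 -0.2554 -0.9667  0.0762]
 [ 0.      0.      0.      1.    ]]
```

Emit:
apply_moves([
  [0,0.2,0.8,0],
  [0,0.4,1.5,0],
  [0,0.4,1.5,0],
])

```text
time_s: 13.9
position: [0.5834, -0.0654, 0.075]
tcp_rot: [0.99, -0.049, -0.001, -0.129]
ft_force: [-1.4, -0.6, 2.2]
finger_gap: 0.0647
```

```bash
python3 st.py
```

```text
[ 0.776  0.591 -0.772  1.619  0.159  1.093 -0.081] 13.9 [-1.4 -0.6  2.2] 0.0647
[[ 0.9951 -0.0978  0.0113  0.5834]
 [-0.0974 -0.9619  0.2555 -0.0654]
 [-0.0141 -0.2554 -0.9667  0.075 ]
 [ 0.      0.      0.      1.    ]]
```

Emit:
apply_moves([
  [0,0.4,1.5,0],
  [0,0.4,1.5,0],
  [0,0.4,1.5,0],
], grip=0.1)

```text
time_s: 14.2
position: [0.5833, -0.0654, 0.0731]
tcp_rot: [0.99, -0.049, -0.001, -0.129]
ft_force: [-0.3, -0.3, 0.9]
finger_gap: 0.0769
```

```bash
python3 st.py
```

```text
[ 0.775  0.593 -0.771  1.621  0.16   1.09  -0.081] 14.2 [-0.3 -0.3  0.9] 0.0769
[[ 0.9951 -0.0979  0.0112  0.5833]
 [-0.0975 -0.9619  0.2556 -0.0654]
 [-0.0143 -0.2554 -0.9667  0.0731]
 [ 0.      0.      0.      1.    ]]
```

Rise straight up (tool up = [-0.014, -0.255, -0.967]) and look.

Emit:
apply_moves([
  [0,-5,-20,0],
  [-0.5,-13,-48,0],
  [-1,-25,-95,0],
  [-1,-25,-120,0],
])

```text
time_s: 14.6
position: [0.5847, -0.0704, 0.1997]
tcp_rot: [0.99, -0.048, 0.001, -0.129]
ft_force: [0.4, 0.9, 1.1]
finger_gap: 0.0768
```

```bash
python3 st.py;python3 - <<'E'
from h import *
T=tcp();im,d=cams.snapshot("wrist");save("wrist11",im,d,T);cv2.imwrite(f"pics/wrist11.png",im)
W=world('wrist',d,T)
m=(d>0)&(abs(W[...,2]-.093)<.008)&(W[...,1]<-.02)&(W[...,1]>-.12);m[:,:150]=0;m[:,480:]=0;P=W[m]
n,l,s,c=cv2.connectedComponentsWithStats(m.astype(np.uint8));i=1+np.argmax(s[1:,4]);q=l==i;P=W[q]
A=np.c_[P[:,:2]-P[:,:2].mean(0),np.ones(len(P))];print(s[i],np.linalg.lstsq(A,P[:,2],rcond=None)[0].round(4))
print(cv2.minAreaRect((P[:,:2]*1000).astype(np.float32)))
im,d=cams.snapshot("scene");cv2.imwrite("pics/scene11.png",cv2.resize(im[160:320,130:410],None,fx=2.8,fy=2.8))
E
```

```text
[ 0.811  0.477 -0.82   1.476  0.086  1.326 -0.067] 14.6 [0.4 0.9 1.1] 0.0768
[[ 0.9954 -0.0948  0.0149  0.5847]
 [-0.0955 -0.9621  0.2555 -0.0704]
 [-0.0099 -0.2557 -0.9667  0.1997]
 [ 0.      0.      0.      1.    ]]
[ 277  239   84   59 4861] [-0.0003 -0.0063  0.0925]
((584.5707397460938, -70.97978210449219), (45.99085998535156, 65.73987579345703), 84.17704010009766)
```

View pics/wrist11.png

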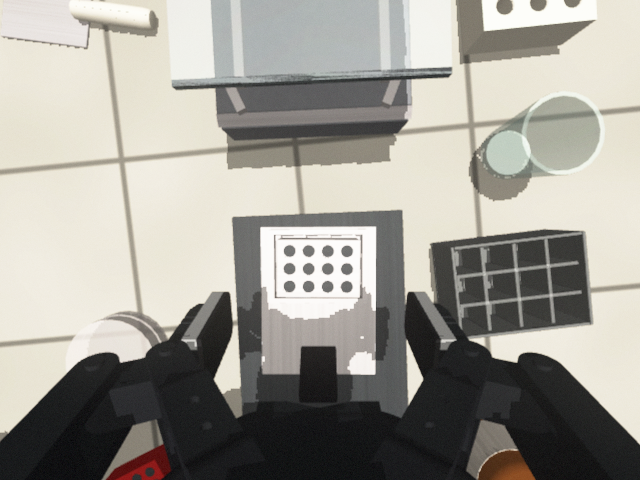

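View pics/scene11.png

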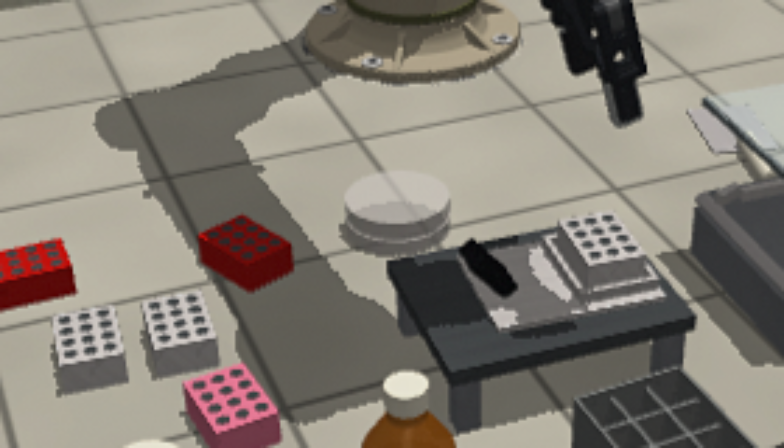

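Run:
```python
from h import *
z=np.load("pics/wrist11.npz");im,d,T=z['im'],z['d'],z['T'];W=world('wrist',d,T)
for row in (130,124,118,112,105,100,95,90,85,80,76,72,60,40):
    print(row,[ (W[row,c].round(3).tolist() if d[row,c]>0 else None) for c in (225,240,315,390,405)])
# stand rect
m=(d>0)&(abs(W[...,2]-.06)<.006);m[:205]=0;m[:,:228]=0;m[:,410:]=0
P=W[m];print('stand front y by x',[ (x,P[abs(P[:,0]-x)<.01][:,1].max().round(4)) for x in (.53,.56,.59,.62,.64)])
print('x lims at front',P[(P[:,1]>-.06)&(P[:,1]<-.04)][:,0].min(),P[(P[:,1]>-.06)&(P[:,1]<-.04)][:,0].max())
c=im[0:160,150:470];cv2.imwrite("pics/stn.png",cv2.resize(c,None,fx=2.5,fy=2.5))
```

```text
130 [[0.51, 0.058, 0.041], [0.523, 0.057, 0.039], [0.593, 0.053, 0.028], [0.667, 0.049, 0.015], [0.686, 0.051, -0.001]]
124 [[0.514, 0.059, 0.056], [0.527, 0.057, 0.055], [0.593, 0.053, 0.046], [0.662, 0.049, 0.038], [0.677, 0.048, 0.035]]
118 [[0.515, 0.063, 0.058], [0.528, 0.062, 0.058], [0.593, 0.056, 0.057], [0.659, 0.05, 0.055], [0.672, 0.049, 0.054]]
112 [[0.517, 0.067, 0.06], [0.531, 0.064, 0.067], [0.594, 0.06, 0.058], [0.659, 0.054, 0.057], [0.672, 0.053, 0.057]]
105 [[0.517, 0.074, 0.058], [0.532, 0.069, 0.069], [0.594, 0.066, 0.059], [0.657, 0.057, 0.069], [0.672, 0.059, 0.058]]
100 [[0.517, 0.078, 0.058], [0.532, 0.073, 0.069], [0.595, 0.07, 0.061], [0.657, 0.061, 0.069], [0.672, 0.062, 0.06]]
95 [[0.518, 0.082, 0.06], [0.531, 0.081, 0.06], [0.595, 0.074, 0.059], [0.657, 0.065, 0.069], [0.672, 0.066, 0.06]]
90 [[0.518, 0.086, 0.059], [0.531, 0.085, 0.06], [0.596, 0.079, 0.059], [0.658, 0.069, 0.069], [0.673, 0.071, 0.06]]
85 [[0.54, 0.055, 0.146], [0.549, 0.055, 0.145], [0.596, 0.083, 0.059], [0.658, 0.072, 0.07], [0.673, 0.075, 0.059]]
80 [[0.54, 0.058, 0.147], [0.55, 0.056, 0.148], [0.595, 0.052, 0.147], [0.641, 0.049, 0.142], [0.673, 0.079, 0.06]]
76 [[0.541, 0.06, 0.146], [0.55, 0.058, 0.149], [0.595, 0.055, 0.146], [0.64, 0.05, 0.147], [0.65, 0.049, 0.146]]
72 [[0.541, 0.062, 0.147], [0.55, 0.061, 0.148], [0.595, 0.056, 0.148], None, [0.649, 0.051, 0.148]]
60 [[0.542, 0.069, 0.148], [0.551, 0.068, 0.147], [0.596, 0.064, 0.147], [0.641, 0.059, 0.147], [0.65, 0.059, 0.146]]
40 [[0.543, 0.082, 0.146], [0.552, 0.079, 0.148], [0.597, 0.075, 0.147], [0.642, 0.071, 0.147], [0.651, 0.07, 0.148]]
stand front y by x [(0.53, np.float64(-0.0239)), (0.56, np.float64(-0.0254)), (0.59, np.float64(-0.0271)), (0.62, np.float64(-0.029)), (0.64, np.float64(-0.0301))]
x lims at front 0.5102344945239728 0.6608634839494785
```

View pics/stn.png

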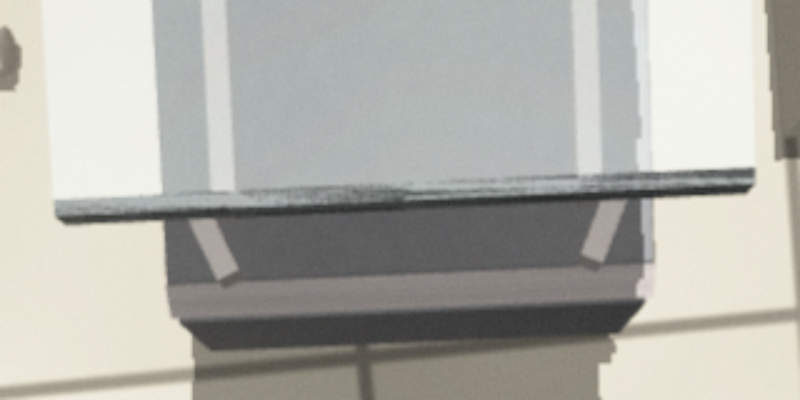

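Run:
```python
from h import *
z=np.load("pics/wrist11.npz");im,d,T=z['im'],z['d'],z['T']
c=cams.get_calibration('wrist');M=T@c['tool_from_camera'];K=c['mtx']
def ray(u,v,zz):
    r=M[:3,:3]@np.array([(u-K[0,2])/K[0,0],(v-K[1,2])/K[1,1],1]);s=(zz-M[2,3])/r[2];return (M[:3,3]+s*r).round(4)
for nm,u,v in [("Lmain in",150+235/2.5,190/2.5),("Lmain out",150+208/2.5,190/2.5),("Lmain in top",150+228/2.5,2),("Rmain in",150+578/2.5,170/2.5),("Rmain out",150+603/2.5,170/2.5),("Rin top",150+572/2.5,2),
 ("Lflare front in",150+240/2.5,277/2.5),("Lflare front out",150+218/2.5,283/2.5),("Lfl back in",150+213/2.5,217/2.5),("Lfl back out",150+190/2.5,218/2.5),
 ("Rfl front in",150+582/2.5,263/2.5),("Rfl front out",150+603/2.5,268/2.5),("Rfl back in",150+603/2.5,203/2.5),("Rfl back out",150+625/2.5,200/2.5)]:
    print(nm,ray(u,v,.07))
for nm,u,v in [("deck front L",150+183/2.5,320/2.5),("deck front R",150+643/2.5,299/2.5)]: print(nm,ray(u,v,.055))
for nm,u,v in [("hood L bottom",150+60/2.5,221/2.5),("hood R",150+752/2.5,190/2.5)]: print(nm,ray(u,v,.142))
```

```text
Lmain in [0.538  0.0918 0.07  ]
Lmain out [0.529  0.0927 0.07  ]
Lmain in top [0.542  0.1512 0.07  ]
Rmain in [0.6517 0.0868 0.07  ]
Rmain out [0.6599 0.086  0.07  ]
Rin top [0.6543 0.1397 0.07  ]
Lflare front in [0.5366 0.0634 0.07  ]
Lflare front out [0.5291 0.0622 0.07  ]
Lfl back in [0.5297 0.0838 0.07  ]
Lfl back out [0.5221 0.0843 0.07  ]
Rfl front in [0.6503 0.0566 0.07  ]
Rfl front out [0.6571 0.0543 0.07  ]
Rfl back in [0.6589 0.0754 0.07  ]
Rfl back out [0.6663 0.0756 0.07  ]
deck front L [0.5121 0.0555 0.055 ]
deck front R [0.6736 0.0467 0.055 ]
hood L bottom [0.5069 0.0578 0.142 ]
hood R [0.6787 0.048  0.142 ]
```

```bash
cat > fk.py <<'E'
import numpy as np
from scipy.spatial.transform import Rotation as Rn
from scipy.optimize import least_squares
D=[ # q, pos, tool x, z columns
([1.19508732,.38427327,.01639735,1.37116799,-.00628814,1.38818236,-.0465158],[.1922,-.5942,.2303],[.308,-.951,0],[0,0,-1]),
([1.412,-.248,-.196,2.077,-.055,1.348,-.038],[.096,-.304,.216],[.292,-.956,-.039],[-.007,.039,-.999]),
([1.493,-.251,-.294,2.137,-.093,1.355,-.015],[.099,-.267,.190],[.313,-.944,-.108],[-.02,.107,-.994]),
([1.523,.015,-.358,1.946,-.016,1.295,-.085],[.130,-.364,.175],[.31,-.944,-.115],[-.026,.113,-.993]),
([1.237,1.012,-.107,.289,.066,1.95,-.071],[.2508,-.7516,.2583],[.2981,-.9482,-.1094],[-.0141,.1103,-.9938]),
([1.278,1.077,-.738,.246,.673,1.996,-.108],[.2679,-.7517,.242],[.3463,-.9308,-.1174],[-.0548,.1049,-.993]),
([1.409,.759,-.978,1.039,.552,1.708,.049],[.3858,-.5496,.2343],[.846,-.5242,-.0975],[-.0505,.1032,-.9934]),
([1.329,.699,-1.116,1.258,.532,1.617,.159],[.4709,-.3996,.2204],[.9881,-.1395,-.0649],[-.0505,.1044,-.9933]),
([2.546,-.232,-1.061,1.883,-.157,1.476,1.369],[.0597,-.3449,.2519],[.9854,-.1566,-.0666],[-.0518,.0968,-.994]),
([2.578,-.153,-.577,1.916,.006,1.427,1.851],[-.1792,-.3098,.2476],[.9859,-.154,-.0653],[-.0498,.1025,-.9935]),
([2.191,-.24,-.277,2.022,.016,1.467,1.788],[-.1382,-.2683,.2391],[.99,-.1306,-.0536],[-.0357,.136,-.9901]),
([2.037,-.253,-.271,2.128,-.03,1.509,1.647],[-.0707,-.2253,.2042],[.9902,-.1383,-.0198],[.0156,.2505,-.968]),
([1.204,.631,-.689,1.316,.163,1.457,.416],[.4651,-.3972,.1582],[.9898,-.1399,-.0262],[.0108,.2579,-.9661]),
([.775,.593,-.771,1.621,.16,1.09,-.081],[.5833,-.0654,.0731],[.9951,-.0975,-.0143],[.0112,.2556,-.9667]),
([.811,.477,-.82,1.476,.086,1.326,-.067],[.5847,-.0704,.1997],[.9954,-.0955,-.0099],[.0149,.2555,-.9667]),
]
def fk(q,p,all=False):
    h,a,b,c,e1,e2,e3=p[:7]; s=p[7:14]
    ax=['z','y','z','y','z','y','z']
    off=[[0,0,h],[0,0,0],[e1,0,a],[0,0,0],[e2,0,b],[0,0,0],[e3,0,c]]
    R=np.eye(3);t=np.zeros(3);pts=[t]
    for i in range(7):
        # joint rotation then link
        A=Rn.from_euler(ax[i],s[i]*q[i]).as_matrix()
        R=R@A; t=t+R@np.array(off[i]) if i!=0 else t+R@np.array(off[i]); pts.append(t)
    return (t,R,pts) if all else (t,R)
def res(v,s):
    p=np.r_[v[:7],s];r=[]
    for q,P,X,Z in D:
        t,R=fk(q,p);R=R@Rn.from_euler('z',v[7]).as_matrix()
        r+=list((t-P)*10)+list(R[:,0]-X)+list(R[:,2]-Z)
    return np.array(r)
if __name__=="__main__":
    import itertools
    best=None
    for sg in itertools.product([1,-1],repeat=3):
        s=[-1,1,sg[0],1,sg[1],1,sg[2]]
        for y0 in (0,np.pi/2,np.pi,-np.pi/2):
            f=least_squares(lambda v:res(v,s),[.3,.42,.4,.25,0,0,0,y0])
            if best is None or f.cost<best[0]: best=(f.cost,s,f.x)
    print(best[0],best[1],best[2].round(4)); np.save('fk.npy',np.r_[best[2][:7],best[1],best[2][7]])
    r=res(best[2],best[1]).reshape(-1,9);print(np.abs(r[:,:3]/10).max(0),np.abs(r[:,3:]).max())
E
python3 fk.py
```

```text
0.40406640296449514 [-1, 1, -1, 1, -1, 1, -1] [ 0.18    0.4823  0.4653  0.3398 -0.0102 -0.0265  0.0201  3.1415]
[0.02700527 0.03184219 0.00736145] 0.001980176630758273
```

```bash
cat >> fk.py <<'E'
SG=np.array([-1,1,-1,1,-1,1,-1.])
AX=['z','y','z','y','z','y','z']
def fk2(q,off,all=False):
    R=np.eye(3);t=off[0].copy();pts=[t]
    for i in range(7):
        R=R@Rn.from_euler(AX[i],SG[i]*q[i]).as_matrix();t=t+R@off[i+1];pts.append(t)
    R=R@np.diag([-1,-1,1.])
    return (t,R,pts) if all else (t,R)
def fit2():
    x0=np.zeros((8,3));x0[0,2]=.1;x0[1,2]=.1;x0[2,2]=.2;x0[3,2]=.25;x0[4,2]=.2;x0[5,2]=.25;x0[6,2]=.1;x0[7,2]=.2
    def r(v):
        o=v.reshape(8,3)
        return np.r_[np.concatenate([(fk2(q,o)[0]-P)*1000 for q,P,X,Z in D]),(v-x0.ravel())*.5*2]
    f=least_squares(r,x0.ravel());o=f.x.reshape(8,3);print(o.round(4));print(np.abs(r(f.x)[:45]).reshape(-1,3).max(0));np.save('off.npy',o)
E
python3 -c "
import fk;fk.fit2()"
```

```text
[[ 8.000e-04 -1.000e-04  1.263e-01]
 [ 1.000e-04 -9.300e-03  1.263e-01]
 [ 1.000e-04 -9.300e-03  2.027e-01]
 [ 1.000e-04 -6.700e-03  2.527e-01]
 [ 0.000e+00 -6.700e-03  2.055e-01]
 [ 4.000e-04 -1.000e-04  2.555e-01]
 [-5.000e-04 -1.000e-04  1.298e-01]
 [ 5.000e-04 -1.000e-04  2.298e-01]]
[0.39773737 0.48561609 0.49385083]
```

```bash
cat > sim.py <<'E'
import numpy as np
from fk import fk2
from scipy.spatial.transform import Rotation as Rn
from scipy.optimize import least_squares
O=np.load('off.npy')
LO=np.array([-2.95,-.25,-1.52,.18,-1.44,.02,-3.01]);HI=np.array([2.95,2.06,1.56,2.33,4.58,2.06,3.01])
VM=.7*.1*np.array([2.39,2.39,3.01,3.01,3.14,3.14,3.14])
def ik(q0,p,R,w=.3,reg=.01,bounds=None):
    lo,hi=(LO,HI) if bounds is None else bounds
    def r(q):
        t,Q=fk2(q,O);return np.r_[(t-p),w*Rn.from_matrix(R@Q.T).as_rotvec(),reg*(q-q0)]
    q0=np.clip(q0,lo+1e-6,hi-1e-6)
    return least_squares(r,q0,bounds=(lo,hi)).x
def call(q,rows,w=.3,reg=.01,verbose=False):
    t,R=fk2(q,O);t0,R0=t.copy(),R.copy();cp,cR=t.copy(),R.copy()
    for row in rows:
        tp=t0+R0@np.array(row[:3])/1000;tR=R0@Rn.from_rotvec([0,0,row[3]]).as_matrix()
        d=tp-cp;n=np.linalg.norm(d);d=d*min(1,.05/max(n,1e-9))
        rv=(Rn.from_matrix(tR@cR.T)).as_rotvec();m=np.linalg.norm(rv);rv=rv*min(1,.15/max(m,1e-9))
        gp=cp+d;gR=Rn.from_rotvec(rv).as_matrix()@cR
        qn=ik(q,gp,gR,w,reg,(np.maximum(LO,q-VM),np.minimum(HI,q+VM)))
        q=qn;cp,cR=fk2(q,O)
    return q
def show(q):
    t,R=fk2(q,O);print(np.round(q,3),t.round(4),'x',R[:,0].round(3),'z',R[:,2].round(3))
if __name__=="__main__":
    tests=[([2.578,-.153,-.577,1.916,.006,1.427,1.851],[[18,-46,0,0],[36,-92,0,0],[54,-138,0,0],[72,-184,0,0]],"[2.191 -0.24 -0.277 2.022 0.016 1.467 1.788] z -.036 .136"),
     ([2.191,-.24,-.277,2.022,.016,1.467,1.788],[[24,-43,0,0],[48,-86,0,0],[72,-129,0,0],[96,-172,0,0]],"[1.919 -.25 -.084 2.092 .032 1.49 1.674] pos -.1117 -.2414 .2176 z 0 .1965"),
     ([1.237,1.012,-.107,.289,.066,1.95,-.071],[[50,0,-5,0],[100,0,-10,0],[130,0,-10,0]],"[1.278 1.077 -.738 .246 .673 1.996 -.108] .2679 -.7517 .242 z -.055 .105")]
    for q,rows,obs in tests:
        print("OBS",obs)
        for w in (.1,.3,1):
            for reg in (.001,.03):
                print(w,reg,end=' ');show(call(np.array(q),rows,w,reg))
E
python3 sim.py
```

```text
OBS [2.191 -0.24 -0.277 2.022 0.016 1.467 1.788] z -.036 .136
0.1 0.001 [ 2.083 -0.25  -0.214  2.067  0.012  1.777  1.714] [-0.086  -0.1552  0.2575] x [ 0.985 -0.172 -0.001] z [ 0.076  0.44  -0.895]
0.1 0.03 [ 2.301 -0.25  -0.367  2.058 -0.017  1.772  1.796] [-0.0873 -0.1561  0.2572] x [ 0.984 -0.175  0.027] z [ 0.102  0.431 -0.897]
0.3 0.001 [ 2.1   -0.25  -0.212  2.036  0.024  1.591  1.734] [-0.118  -0.2248  0.245 ] x [ 0.987 -0.159 -0.036] z [ 0.005  0.25  -0.968]
0.3 0.03 [ 2.133 -0.25  -0.236  2.035  0.019  1.588  1.746] [-0.1191 -0.2249  0.2449] x [ 0.987 -0.159 -0.034] z [ 0.006  0.248 -0.969]
1 0.001 [ 2.115 -0.25  -0.212  2.037  0.029  1.449  1.748] [-0.1402 -0.2696  0.2366] x [ 0.986 -0.154 -0.062] z [-0.043  0.12  -0.992]
1 0.03 [ 2.131 -0.25  -0.224  2.036  0.027  1.448  1.754] [-0.1408 -0.2694  0.2367] x [ 0.986 -0.154 -0.062] z [-0.043  0.12  -0.992]
OBS [1.919 -.25 -.084 2.092 .032 1.49 1.674] pos -.1117 -.2414 .2176 z 0 .1965
0.1 0.001 [ 1.858 -0.25  -0.218  2.122 -0.038  1.836  1.518] [-0.0281 -0.1297  0.2527] x [ 0.99  -0.132 -0.046] z [ 0.033  0.54  -0.841]
0.1 0.0
[... 891 characters left out ...]
[ 0.083 -0.185 -0.979]
0.1 0.03 [ 1.23   1.084 -0.083  0.18   0.065  1.673 -0.059] [ 0.2879 -0.8699  0.2516] x [ 0.287 -0.936  0.203] z [ 0.082 -0.187 -0.979]
0.3 0.001 [ 1.175  1.113  0.525  0.18  -0.513  1.836 -0.006] [ 0.2708 -0.8166  0.2361] x [ 0.297 -0.954  0.035] z [ 0.031 -0.027 -0.999]
0.3 0.03 [ 1.224  1.095 -0.015  0.18  -0.007  1.831 -0.054] [ 0.2706 -0.816   0.236 ] x [ 0.297 -0.954  0.035] z [ 0.031 -0.027 -0.999]
1 0.001 [ 1.175  1.127  0.525  0.18  -0.513  1.951 -0.005] [ 0.2582 -0.7769  0.2259] x [ 0.298 -0.95  -0.094] z [-0.009  0.095 -0.995]
1 0.03 [ 1.219  1.109  0.027  0.18  -0.05   1.946 -0.051] [ 0.2579 -0.7762  0.2257] x [ 0.298 -0.95  -0.094] z [-0.009  0.095 -0.995]
```

```bash
cat > s2.py <<'E'
from sim import *
import sys
def goto(q,p,w,reg,yaw=None,n=60,quiet=True,turn=0):
    for k in range(n):
        t,R=fk2(q,O);d=R.T@(np.array(p)-t)*1000
        if np.linalg.norm(d)<1: break
        L=np.linalg.norm(d);st=[list(d*min(1,50*(i+1)/L))+[0] for i in range(5)]
        nr=min(5,int(np.ceil(L/50)))
        q=call(q,st[:nr],w,reg)
    return q
if __name__=="__main__":
  for w,reg in((.4,.01),(.7,.01),(1,.03)):
    q=np.array([.811,.477,-.82,1.476,.086,1.326,-.067])
    print('w',w)
    for p in ([.57,-.05,.4],[.45,.3,.5],[.05,.55,.6]):
        q=goto(q,p,w,reg);show(q)
    for i in range(6):
        t,R=fk2(q,O);u=R.T@np.array([0,0,50.])
        q=call(q,[list(u*(k+1))+[0] for k in range(5)],w,reg);show(q)
    qq=q
    for p in ([.05,.5,.5],[.4,.3,.4],[.55,-.1,.3],[.585,-.2,.12]):
        q=goto(q,p,w,reg);show(q)
E
python3 s2.py
```

```text
w 0.4
[ 0.767  0.379 -0.856  1.143  0.026  1.716 -0.141] [ 0.57 -0.05  0.4 ] x [ 0.995 -0.095 -0.01 ] z [ 0.014  0.256 -0.967]
[ 0.301  0.223 -1.037  1.11   0.005  1.736 -0.802] [0.45   0.2999 0.5   ] x [ 0.995 -0.095 -0.01 ] z [ 0.014  0.256 -0.967]
[-0.694  0.393 -1.509  0.831  0.6    1.967 -1.924] [0.05 0.55 0.6 ] x [ 0.995 -0.094 -0.013] z [ 0.012  0.264 -0.965]
[-1.261  0.234 -0.524  0.491  0.221  2.06  -1.703] [0.0491 0.5293 0.7117] x [ 0.996 -0.091 -0.023] z [ 0.012  0.371 -0.929]
[-1.759  0.183  0.388  0.407 -0.151  2.06  -1.596] [0.0462 0.5079 0.7712] x [ 0.996 -0.09  -0.026] z [ 0.021  0.48  -0.877]
[-1.804  0.164  0.482  0.311 -0.198  2.06  -1.598] [0.0431 0.4879 0.8225] x [ 0.996 -0.088 -0.028] z [ 0.028  0.579 -0.815]
[-1.814  0.158  0.576  0.207 -0.28   2.06  -1.603] [0.0403 0.4684 0.8688] x [ 0.996 -0.086 -0.031] z [ 0.034  0.667 -0.745]
[-2.049  0.151  1.277  0.18  -0.728  2.054 -1.563] [0.037  0.4424 0.906 ] x [ 0.996 -0.084 -0.033] z [ 0.04   0.734 -0.678]
[-2.283  0.101  1.417  0.18  -0.635  2.002 -1.571] [0.0345 0.4226 0.9404] x [ 0.996 -0.082 -0.035] z [ 0.044  0
[... 3030 characters left out ...]
] [0.0429 0.4628 0.7211] x [ 0.996 -0.093 -0.016] z [ 0.019  0.36  -0.933]
[-2.133  0.045  0.653  0.654 -0.045  2.06  -1.612] [0.0422 0.4571 0.7306] x [ 0.996 -0.093 -0.017] z [ 0.02   0.38  -0.925]
[-2.161 -0.232  0.468  1.471  0.167  1.49  -1.761] [0.05   0.5002 0.5005] x [ 0.996 -0.093 -0.017] z [ 0.02   0.38  -0.925]
[-1.217 -0.146  0.658  1.619 -0.23   1.417 -0.641] [0.3994 0.3001 0.4   ] x [ 0.996 -0.093 -0.018] z [ 0.019  0.378 -0.926]
[-0.385  0.431  1.048  1.433 -0.693  1.708  0.547] [ 0.5493 -0.0993  0.2999] x [ 0.996 -0.093 -0.017] z [ 0.02   0.378 -0.926]
[-0.098  0.735  0.918  1.447 -0.854  1.546  0.829] [ 0.585  -0.1999  0.12  ] x [ 0.995 -0.093 -0.017] z [ 0.02   0.378 -0.926]
```

```bash
cat > s3.py <<'E'
from s2 import *
q0=np.array([.811,.477,-.82,1.476,.086,1.326,-.067])
for w,reg in((.7,.01),(1,.03)):
  base=q0
  for p in ([.57,-.05,.4],[.45,.3,.5],[.04,.55,.65]): base=goto(base,p,w,reg)
  for z0 in (.65,.8):
   for dy,dz in((.4,.9),(.7,.7),(.9,.4)):
    q=base
    if z0>.7: q=goto(q,[.04,.6,.62],w,reg,n=6)
    print(w,z0,dy,dz)
    for i in range(4):
        t,R=fk2(q,O);u=R.T@np.array([0,dy,dz])*50
        q=call(q,[list(u*(k+1))+[0] for k in range(5)],w,reg)
    show(q)
E
python3 s3.py
```

```text
0.7 0.65 0.4 0.9
[-1.686  0.412  0.403  0.245 -0.266  2.06  -1.624] [0.029  0.6098 0.7146] x [ 0.996 -0.091 -0.024] z [ 0.017  0.423 -0.906]
0.7 0.65 0.7 0.7
[-1.717  0.653  1.378  0.18  -1.204  2.019 -1.564] [0.0267 0.71   0.6438] x [ 0.996 -0.091 -0.023] z [ 0.016  0.405 -0.914]
0.7 0.65 0.9 0.4
[-1.692  0.826  1.395  0.18  -1.271  1.86  -1.57 ] [0.0266 0.8207 0.5383] x [ 0.996 -0.091 -0.023] z [ 0.016  0.4   -0.917]
0.7 0.8 0.4 0.9
[-1.675  0.455  0.433  0.207 -0.31   2.06  -1.627] [0.0279 0.6273 0.7049] x [ 0.996 -0.091 -0.023] z [ 0.017  0.419 -0.908]
0.7 0.8 0.7 0.7
[-1.714  0.679  1.398  0.18  -1.231  2.004 -1.565] [0.0259 0.7242 0.6298] x [ 0.996 -0.091 -0.023] z [ 0.016  0.399 -0.917]
0.7 0.8 0.9 0.4
[-1.69   0.856  1.394  0.18  -1.277  1.834 -1.572] [0.0259 0.8379 0.5173] x [ 0.996 -0.091 -0.022] z [ 0.016  0.397 -0.918]
1 0.65 0.4 0.9
[-1.696  0.392  0.339  0.345 -0.193  2.06  -1.622] [0.0296 0.6043 0.6825] x [ 0.996 -0.093 -0.018] z [ 0.016  0.348 -0.938]
1 0.65 0.7 0.7
[-1.67   0.612  0.623  0.18  -0.509  2.034 -1.616] [0.0268 0.6973 0.6237] x [ 0.996 -0.093 -0.017] z [ 0.015  0.336 -0.942]
1 0.65 0.9 0.4
[-1.651  0.769  0.575  0.18  -0.493  1.878 -1.624] [0.0263 0.8008 0.5237] x [ 0.996 -0.093 -0.017] z [ 0.015  0.333 -0.943]
1 0.8 0.4 0.9
[-1.684  0.434  0.348  0.305 -0.216  2.06  -1.625] [0.0284 0.6215 0.6743] x [ 0.996 -0.093 -0.018] z [ 0.015  0.346 -0.938]
1 0.8 0.7 0.7
[-1.671  0.637  0.647  0.18  -0.534  2.014 -1.616] [0.0259 0.7129 0.61  ] x [ 0.996 -0.093 -0.017] z [ 0.015  0.334 -0.942]
1 0.8 0.9 0.4
[-1.636  0.791  0.432  0.18  -0.367  1.846 -1.638] [0.0257 0.8182 0.5027] x [ 0.996 -0.093 -0.017] z [ 0.015  0.332 -0.943]
```

```bash
python3 go.py .50 .15 .42
```

```text
delta tool mm [-108.8 -261.9 -158. ] turn 0 dist 324.6
```

Emit:
apply_moves([
  [-10,-35,-35,0],
  [-24,-75,-62,0],
  [-40,-115,-85,0],
  [-57,-155,-105,0],
  [-74,-195,-125,0],
])

```text
time_s: 15.2
position: [0.5266, 0.0923, 0.3677]
tcp_rot: [0.99, -0.049, -0.001, -0.129]
ft_force: [1.5, 0.0, -0.1]
finger_gap: 0.0769
```

```bash
python3 st.py; python3 go.py .27 .33 .5;python3 go.py .065 .5 .6
```

```text
[ 0.704  0.235 -0.937  1.379 -0.061  1.555 -0.314] 15.2 [ 1.5  0.  -0.1] 0.0769
[[ 0.9951 -0.0981  0.0105  0.5266]
 [-0.0975 -0.9619  0.2553  0.0923]
 [-0.015  -0.2551 -0.9668  0.3677]
 [ 0.      0.      0.      1.    ]]
delta tool mm [-280.5 -237.3  -69.9] turn 0 dist 373.9
delta tool mm [-502.5 -406.2 -125.3] turn 0 dist 658.2
```

Emit:
apply_moves([
  [-37,-32,-10,0],
  [-74,-64,-19,0],
  [-111,-96,-28,0],
  [-148,-128,-37,0],
  [-185,-160,-46,0],
])

```text
time_s: 15.7
position: [0.3569, 0.2523, 0.455]
tcp_rot: [0.99, -0.049, -0.001, -0.129]
ft_force: [0.7, 0.3, 1.3]
finger_gap: 0.0767
```

Emit:
apply_moves([
  [-37,-30,-10,0],
  [-74,-60,-19,0],
  [-111,-90,-28,0],
  [-148,-120,-37,0],
  [-185,-150,-46,0],
])

```text
time_s: 16.2
position: [0.1924, 0.3975, 0.5377]
tcp_rot: [0.99, -0.049, -0.001, -0.129]
ft_force: [0.6, 1.9, 0.7]
finger_gap: 0.0769
```

```bash
python3 st.py; python3 go.py .065 .5 .6
```

```text
[ 0.204 -0.226 -0.967  1.276 -0.372  1.785 -0.986] 16.2 [0.6 1.9 0.7] 0.0769
[[ 0.9952 -0.0972  0.0101  0.1924]
 [-0.0965 -0.962   0.2556  0.3975]
 [-0.0151 -0.2553 -0.9667  0.5377]
 [ 0.      0.      0.      1.    ]]
delta tool mm [-137.7 -102.1  -35.3] turn 0 dist 175.0
```

Emit:
apply_moves([
  [-39,-29,-10,0],
  [-78,-58,-20,0],
  [-117,-87,-30,0],
  [-138,-102,-35,0],
])

```text
time_s: 16.6
position: [0.068, 0.4879, 0.5948]
tcp_rot: [0.99, -0.05, -0.002, -0.135]
ft_force: [-45.2, 25.0, -8.4]
finger_gap: 0.0767
```

```bash
python3 st.py
python3 - <<'E'
from s2 import *
from plant import arm
q=np.array(arm.get_obs()['joints'])
for w,reg in((.7,.01),(1,.03)):
  for dy,dz in((.4,.9),(.7,.7),(.9,.4),(1,.1)):
    p=q;print(w,dy,dz)
    for i in range(3):
        t,R=fk2(p,O);u=R.T@np.array([0,dy,dz])*50
        p=call(p,[list(u*(k+1))+[0] for k in range(5)],w,reg);show(p)
E
```

```text
[ 0.536 -0.252 -1.525  1.003 -0.403  1.877 -1.294] 16.6 [-45.2  25.   -8.4] 0.0767
[[ 0.995  -0.0991  0.0096  0.068 ]
 [-0.098  -0.9587  0.2672  0.4879]
 [-0.0173 -0.2668 -0.9636  0.5948]
 [ 0.      0.      0.      1.    ]]
0.7 0.4 0.9
[ 0.625 -0.25  -1.52   0.793 -0.475  2.045 -1.314] [0.0536 0.454  0.6716] x [ 0.995 -0.098 -0.017] z [ 0.014  0.299 -0.954]
[ 0.631 -0.25  -1.52   0.729 -0.499  2.06  -1.346] [0.0414 0.4542 0.6959] x [ 0.995 -0.1   -0.012] z [ 0.022  0.338 -0.941]
[ 0.634 -0.25  -1.52   0.681 -0.519  2.06  -1.373] [0.0319 0.4572 0.7149] x [ 0.995 -0.101 -0.009] z [ 0.03   0.377 -0.926]
0.7 0.7 0.7
[ 0.542 -0.25  -1.52   0.907 -0.428  1.933 -1.328] [0.0525 0.4812 0.634 ] x [ 0.995 -0.098 -0.017] z [ 0.014  0.301 -0.954]
[ 0.558 -0.25  -1.52   0.831 -0.455  1.969 -1.354] [0.0409 0.4773 0.6637] x [ 0.995 -0.098 -0.017] z [ 0.017  0.334 -0.942]
[ 0.573 -0.25  -1.52   0.772 -0.481  1.989 -1.374] [0.0323 0.4759 0.6866] x [ 0.995 -0.098 -0.018] z [ 0.019  0.367 -0.93 ]
0.7 0.9 0.4
[ 0.478 -0.25  -1.52   1.016 -0.395  1.826 -1.337] [0.0523 0.5039 0.5943] x [ 0.995 -0.098 -0.01
[... 1483 characters left out ...]
[0.0518 0.4979 0.5917] x [ 0.995 -0.098 -0.017] z [ 0.012  0.284 -0.959]
[ 0.441 -0.25  -1.52   1.028 -0.383  1.813 -1.365] [0.0398 0.5072 0.5899] x [ 0.995 -0.098 -0.017] z [ 0.013  0.301 -0.954]
[ 0.414 -0.25  -1.52   1.036 -0.378  1.786 -1.387] [0.031  0.5154 0.5888] x [ 0.995 -0.098 -0.018] z [ 0.014  0.318 -0.948]
1 1 0.1
[ 0.434 -0.25  -1.52   1.11  -0.37   1.754 -1.34 ] [0.0522 0.514  0.5561] x [ 0.995 -0.098 -0.017] z [ 0.011  0.284 -0.959]
[ 0.371 -0.25  -1.52   1.188 -0.353  1.658 -1.371] [0.0403 0.5328 0.5262] x [ 0.995 -0.098 -0.017] z [ 0.013  0.301 -0.954]
[ 0.327 -0.25  -1.52   1.247 -0.342  1.582 -1.392] [0.0314 0.5467 0.5036] x [ 0.995 -0.098 -0.018] z [ 0.014  0.318 -0.948]
```

```bash
python3 - <<'E'
from h import *
for n in("scene","side"):
    im,d=cams.snapshot(n);cv2.imwrite(f"pics/{n}12.png",im)
E
python3 st.py
```

```text
[ 0.537 -0.252 -1.521  1.001 -0.403  1.876 -1.295] 16.7 [ 0.5 -0.8 -0.1] 0.0768
[[ 0.9945 -0.1039  0.0131  0.0704]
 [-0.1035 -0.9573  0.2699  0.4876]
 [-0.0155 -0.2698 -0.9628  0.5963]
 [ 0.      0.      0.      1.    ]]
```

View pics/scene12.png

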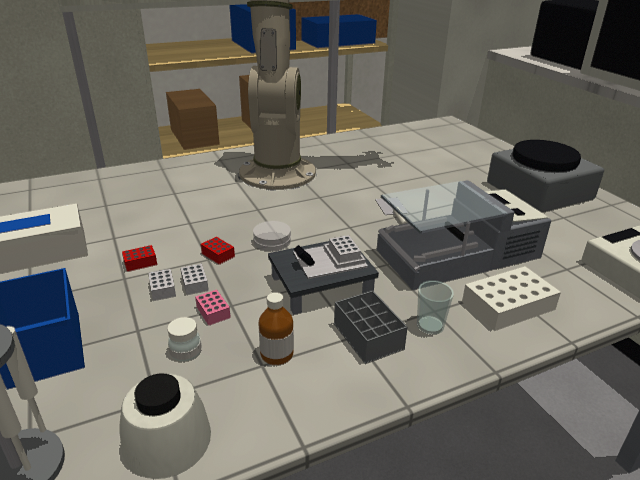

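View pics/side12.png

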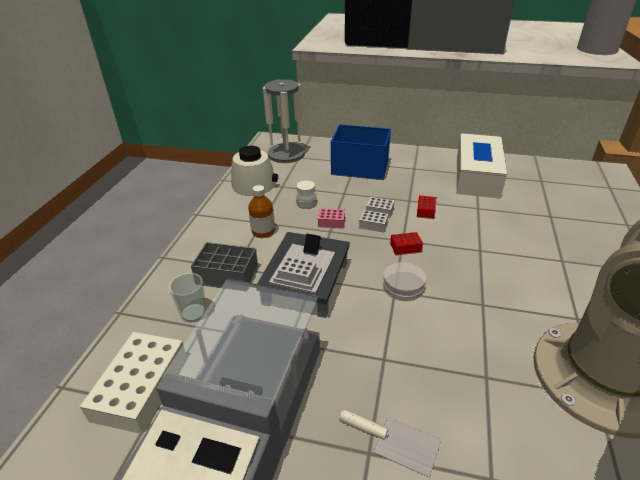

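```bash
cat > s4.py <<'E'
from s2 import *
from plant import arm
q=np.array(arm.get_obs()['joints'])
rng=np.random.default_rng(0);L=[]
dirs=rng.normal(size=(60,3));dirs/=np.linalg.norm(dirs,axis=1)[:,None]
for u in dirs:
    t,R=fk2(q,O);v=R.T@u*50
    p=call(q,[list(v*(k+1))+[0] for k in range(5)],.8,.01)
    t2,R2=fk2(p,O);L.append((R2[1,2]-R[1,2],R2[0,2]-R[0,2],u.round(2),(t2-t).round(3),p.round(2)))
L.sort(key=lambda a:-a[0])
for l in L[:10]: print(*[np.round(x,3) for x in l])
E
python3 s4.py
```

```text
0.03 0.004 [-0.28 -0.12  0.95] [-0.057 -0.058  0.091] [ 0.37 -0.18 -1.52  0.77 -0.31  2.06 -1.48]
0.029 0.0 [-0.64 -0.13  0.76] [-0.129 -0.051  0.088] [ 0.27 -0.23 -1.52  0.76 -0.34  2.06 -1.6 ]
0.028 0.009 [ 0.19 -0.2   0.96] [ 0.021 -0.076  0.091] [ 0.48 -0.12 -1.52  0.79 -0.28  2.06 -1.34]
0.027 0.004 [-0.2  -0.55  0.81] [-0.038 -0.082  0.095] [-0.01 -0.09 -1.31  0.8  -0.16  2.06 -1.53]
0.027 0.009 [ 0.4  -0.43  0.81] [ 0.073 -0.1    0.092] [ 0.31  0.02 -1.52  0.79 -0.08  2.06 -1.36]
0.026 0.003 [0.05 0.93 0.37] [-0.011  0.015 -0.006] [ 0.49 -0.25 -1.52  1.02 -0.39  1.82 -1.33]
0.026 0.003 [0.02 1.   0.09] [-0.013  0.03  -0.039] [ 0.44 -0.25 -1.52  1.11 -0.37  1.74 -1.34]
0.026 0.005 [ 0.26  0.97 -0.01] [ 0.018  0.03  -0.051] [ 0.5  -0.25 -1.52  1.14 -0.39  1.72 -1.27]
0.026 0.002 [-0.17  0.95 -0.26] [-0.038  0.047 -0.082] [ 0.34 -0.25 -1.52  1.21 -0.34  1.64 -1.39]
0.026 0.006 [ 0.36  0.92 -0.11] [ 0.033  0.031 -0.063] [ 0.52 -0.25 -1.52  1.17 -0.39  1.69 -1.24]
```

Emit:
apply_moves([
  [-2,-48,-5,0],
  [-4,-96,-10,0],
  [-6,-144,-15,0],
  [-8,-192,-20,0],
  [-10,-240,-25,0],
])

```text
time_s: 17.2
position: [0.0589, 0.51, 0.5892]
tcp_rot: [0.986, -0.049, 0.001, -0.157]
ft_force: [-0.5, -0.0, -0.2]
finger_gap: 0.077
```

```bash
python3 st.py
```

```text
[ 0.492 -0.253 -1.524  1.03  -0.398  1.804 -1.322] 17.2 [-0.5 -0.  -0.2] 0.077
[[ 0.9952 -0.0962  0.0181  0.0589]
 [-0.0971 -0.9461  0.3091  0.51  ]
 [-0.0126 -0.3094 -0.9509  0.5892]
 [ 0.      0.      0.      1.    ]]
```

Emit:
apply_moves([
  [-2,-48,-5,0],
  [-4,-96,-10,0],
  [-6,-144,-15,0],
  [-8,-192,-20,0],
  [-10,-240,-25,0],
])

```text
time_s: 17.7
position: [0.0535, 0.5281, 0.5932]
tcp_rot: [0.982, -0.049, 0.003, -0.181]
ft_force: [-0.2, 0.6, -0.4]
finger_gap: 0.0766
```

Emit:
apply_moves([
  [0,-48,-2,0],
  [0,-96,-4,0],
  [0,-144,-6,0],
  [0,-192,-8,0],
  [0,-240,-10,0],
])

```text
time_s: 18.2
position: [0.0545, 0.5459, 0.5959]
tcp_rot: [0.978, -0.049, 0.004, -0.204]
ft_force: [0.9, -0.5, -0.2]
finger_gap: 0.0767
```

```bash
python3 st.py
```

```text
[ 0.464 -0.253 -1.524  1.044 -0.409  1.694 -1.345] 18.2 [ 0.9 -0.5 -0.2] 0.0767
[[ 0.9951 -0.0949  0.0281  0.0545]
 [-0.0982 -0.9118  0.3988  0.5459]
 [-0.0122 -0.3996 -0.9166  0.5959]
 [ 0.      0.      0.      1.    ]]
```

Emit:
apply_moves([
  [0,-48,3,0],
  [0,-96,6,0],
  [0,-144,9,0],
  [0,-192,12,0],
  [0,-240,15,0],
])

```text
time_s: 18.7
position: [0.0559, 0.566, 0.5933]
tcp_rot: [0.972, -0.049, 0.005, -0.228]
ft_force: [0.3, 0.1, -0.6]
finger_gap: 0.077
```

Emit:
apply_moves([
  [0,-48,5,0],
  [0,-96,10,0],
  [0,-144,15,0],
  [0,-192,20,0],
  [0,-240,25,0],
])

```text
time_s: 19.2
position: [0.0573, 0.5842, 0.5941]
tcp_rot: [0.967, -0.049, 0.007, -0.251]
ft_force: [-0.3, 0.5, -0.6]
finger_gap: 0.077
```

Emit:
apply_moves([
  [0,-48,5,0],
  [0,-96,10,0],
  [0,-144,15,0],
  [0,-192,20,0],
  [0,-240,25,0],
])

```text
time_s: 19.7
position: [0.0586, 0.5991, 0.6022]
tcp_rot: [0.961, -0.049, 0.008, -0.274]
ft_force: [0.1, -0.2, 0.0]
finger_gap: 0.0768
```

```bash
python3 st.py
```

```text
[ 0.44  -0.253 -1.524  1.09  -0.429  1.51  -1.348] 19.7 [ 0.1 -0.2  0. ] 0.0768
[[ 0.9951 -0.0898  0.0418  0.0586]
 [-0.0984 -0.8454  0.525   0.5991]
 [-0.0118 -0.5265 -0.8501  0.6022]
 [ 0.      0.      0.      1.    ]]
```

Emit:
apply_moves([
  [0,-48,8,0],
  [0,-96,16,0],
  [0,-144,24,0],
  [0,-192,32,0],
  [0,-240,40,0],
])

```text
time_s: 20.2
position: [0.0599, 0.6143, 0.6089]
tcp_rot: [0.954, -0.049, 0.009, -0.296]
ft_force: [-0.1, 0.2, 0.2]
finger_gap: 0.0769
```

Emit:
apply_moves([
  [0,-48,8,0],
  [0,-96,16,0],
  [0,-144,24,0],
  [0,-192,32,0],
  [0,-240,40,0],
])

```text
time_s: 20.7
position: [0.0612, 0.6265, 0.6218]
tcp_rot: [0.947, -0.049, 0.01, -0.318]
ft_force: [0.9, -0.1, 0.3]
finger_gap: 0.0769
```

```bash
python3 st.py
cat > s5.py <<'E'
from s2 import *
from plant import arm
q=np.array(arm.get_obs()['joints'])
for p in ([.15,.5,.5],[.35,.35,.45],[.45,.1,.4],[.52,-.1,.35],[.57,-.2,.25],[.578,-.2,.13],[.58,-.16,.085],[.60,.085,.085]):
    q=goto(q,p,.7,.03);show(q)
E
python3 s5.py
```

```text
[ 0.44  -0.253 -1.524  1.088 -0.45   1.42  -1.347] 20.7 [ 0.9 -0.1  0.3] 0.0769
[[ 0.9951 -0.0855  0.0501  0.0612]
 [-0.0984 -0.7927  0.6017  0.6265]
 [-0.0117 -0.6036 -0.7972  0.6218]
 [ 0.      0.      0.      1.    ]]
[-0.893 -0.25  -0.236  1.583 -0.293  1.264 -1.218] [0.1504 0.5008 0.5002] x [ 0.996 -0.08  -0.037] z [ 0.013  0.552 -0.834]
[-0.655 -0.194  0.126  1.653 -0.475  1.373 -0.598] [0.3499 0.35   0.45  ] x [ 0.996 -0.081 -0.037] z [ 0.014  0.552 -0.834]
[-0.423 -0.047  0.552  1.625 -0.557  1.615  0.027] [0.4498 0.1002 0.4   ] x [ 0.996 -0.081 -0.037] z [ 0.014  0.551 -0.834]
[-0.053  0.343  0.711  1.381 -0.705  1.832  0.506] [ 0.5198 -0.0998  0.3499] x [ 0.996 -0.081 -0.037] z [ 0.014  0.551 -0.834]
[ 0.157  0.62   0.682  1.246 -0.796  1.816  0.699] [ 0.57 -0.2   0.25] x [ 0.996 -0.081 -0.037] z [ 0.014  0.551 -0.834]
[ 0.16   0.726  0.648  1.363 -0.831  1.643  0.814] [ 0.578  -0.2     0.1301] x [ 0.996 -0.081 -0.037] z [ 0.014  0.551 -0.834]
[ 0.101  0.731  0.627  1.464 -0.855  1.537  0.828] [ 0.5801 -0.1601  0.085 ] x [ 0.996 -0.081 -0.037] z [ 0.014  0.551 -0.834]
[-0.278  0.573  0.556  1.681 -0.916  1.277  0.557] [0.6001 0.0848 0.085 ] x [ 0.996 -0.081 -0.037] z [ 0.014  0.551 -0.834]
```

Emit:
apply_moves([
  [0,-48,10,0],
  [0,-96,20,0],
  [0,-144,30,0],
  [0,-192,40,0],
  [0,-240,50,0],
])

```text
time_s: 21.2
position: [0.0623, 0.6383, 0.6347]
tcp_rot: [0.939, -0.048, 0.011, -0.34]
ft_force: [-0.4, -0.4, 0.6]
finger_gap: 0.077
```

```bash
python3 st.py
cat > s6.py <<'E'
from s2 import *
from plant import arm
q0=np.array(arm.get_obs()['joints'])
for f in ([.15,.65,.55],[.2,.6,.5],[.2,.6,.6],[.2,.5,.6],[.15,.55,.7],[.06,.6,.7],[.2,.7,.6],[.1,.5,.6],[.25,.55,.4]):
    q=q0.copy()
    t,R=fk2(q,O)
    print(f);
    for p in (f,[.4,.35,.45],[.5,0,.4],[.57,-.2,.25]):
        q=goto(q,p,.7,.03)
    show(q)
E
python3 s6.py
```

```text
[ 0.443 -0.253 -1.524  1.082 -0.461  1.382 -1.346] 21.2 [-0.4 -0.4  0.6] 0.077
[[ 0.9951 -0.083   0.054   0.0623]
 [-0.0984 -0.7642  0.6375  0.6383]
 [-0.0117 -0.6396 -0.7686  0.6347]
 [ 0.      0.      0.      1.    ]]
[0.15, 0.65, 0.55]
[ 0.711  0.583 -0.148  1.225 -0.529  1.685  0.502] [ 0.5699 -0.1999  0.25  ] x [ 0.995 -0.1   -0.01 ] z [ 0.057  0.641 -0.765]
[0.2, 0.6, 0.5]
[ 0.714  0.582 -0.157  1.224 -0.519  1.682  0.496] [ 0.5699 -0.1999  0.25  ] x [ 0.995 -0.099 -0.012] z [ 0.055  0.636 -0.769]
[0.2, 0.6, 0.6]
[ 0.803  0.596 -0.301  1.219 -0.454  1.663  0.451] [ 0.5699 -0.1999  0.25  ] x [ 0.995 -0.099 -0.011] z [ 0.055  0.638 -0.768]
[0.2, 0.5, 0.6]
[ 0.476  0.58   0.223  1.238 -0.683  1.747  0.606] [ 0.5699 -0.1999  0.25  ] x [ 0.995 -0.098 -0.013] z [ 0.052  0.634 -0.772]
[0.15, 0.55, 0.7]
[ 0.66   0.577 -0.07   1.228 -0.558  1.695  0.522] [ 0.5699 -0.1999  0.25  ] x [ 0.995 -0.099 -0.012] z [ 0.054  0.636 -0.769]
[0.06, 0.6, 0.7]
[ 0.478  0.58   0.22   1.238 -0.683  1.747  0.606] [ 0.5699 -0.1999  0.25  ] x [ 0.995 -0.098 -0.013] z [ 0.053  0.635 -0.77 ]
[0.2, 0.7, 0.6]
[ 0.476  0.668  0.373  1.272 -0.949  1.864  0.736] [ 0.5699 -0.1999  0.25  ] x [ 0.989 -0.145  0.032] z [ 0.136  0.791 -0.596]
[0.1, 0.5, 0.6]
[ 0.196  0.625  0.647  1.245 -0.815  1.826  0.704] [ 0.5699 -0.1999  0.25  ] x [ 0.996 -0.085 -0.029] z [ 0.026  0.584 -0.811]
[0.25, 0.55, 0.4]
[ 0.66   0.577 -0.07   1.228 -0.559  1.695  0.523] [ 0.5699 -0.1999  0.25  ] x [ 0.995 -0.099 -0.011] z [ 0.055  0.636 -0.769]
```

```bash
python3 go.py .2 .6 .5; python3 go.py .4 .35 .45
```

```text
delta tool mm [142.4 104.   86.5] turn 0 dist 196.4
delta tool mm [366.6 310.4 -23.6] turn 0 dist 480.9
```

Emit:
apply_moves([
  [15,10,10,0],
  [40,30,25,0],
  [74,54,46,0],
  [106,80,68,0],
  [142,110,86,0],
])

```text
time_s: 21.7
position: [0.1992, 0.5952, 0.4951]
tcp_rot: [0.939, -0.048, 0.011, -0.34]
ft_force: [1.6, 0.9, -0.7]
finger_gap: 0.0768
```

```bash
python3 st.py; python3 go.py .4 .35 .45;python3 go.py .5 0 .4
```

```text
[ 0.124 -0.174 -1.099  1.499 -0.504  1.113 -1.036] 21.7 [ 1.6  0.9 -0.7] 0.0768
[[ 0.9952 -0.0822  0.0524  0.1992]
 [-0.0967 -0.7641  0.6378  0.5952]
 [-0.0123 -0.6399 -0.7684  0.4951]
 [ 0.      0.      0.      1.    ]]
delta tool mm [ 224.1  199.7 -111.2] turn 0 dist 320.1
delta tool mm [ 358.1  490.9 -290.8] turn 0 dist 673.6
```

Emit:
apply_moves([
  [34,31,-17,0],
  [68,62,-34,0],
  [102,93,-51,0],
  [136,124,-68,0],
  [170,155,-85,0],
])

```text
time_s: 22.2
position: [0.3514, 0.4044, 0.4605]
tcp_rot: [0.939, -0.048, 0.011, -0.34]
ft_force: [-0.3, 0.1, 0.4]
finger_gap: 0.0769
```

```bash
python3 st.py; python3 go.py .5 0 .4
```

```text
[ 0.086 -0.193 -0.531  1.658 -0.707  1.306 -0.488] 22.2 [-0.3  0.1  0.4] 0.0769
[[ 0.9951 -0.0828  0.0537  0.3514]
 [-0.098  -0.7638  0.638   0.4044]
 [-0.0118 -0.6401 -0.7682  0.4605]
 [ 0.      0.      0.      1.    ]]
delta tool mm [ 188.2  335.3 -203.6] turn 0 dist 435.1
```

Emit:
apply_moves([
  [21,38,-23,0],
  [42,76,-46,0],
  [63,114,-69,0],
  [84,152,-92,0],
  [105,190,-115,0],
])

```text
time_s: 22.7
position: [0.4335, 0.1752, 0.4259]
tcp_rot: [0.939, -0.048, 0.011, -0.34]
ft_force: [0.7, 0.0, 0.7]
finger_gap: 0.0768
```

Emit:
apply_moves([
  [21,37,-22,0],
  [42,74,-44,0],
  [63,111,-66,0],
  [84,147,-88,0],
  [84,147,-88,0],
])

```text
time_s: 23.2
position: [0.5013, -0.0064, 0.3952]
tcp_rot: [0.939, -0.054, 0.01, -0.34]
ft_force: [0.2, 0.5, -0.3]
finger_gap: 0.0763
```

```bash
python3 st.py; python3 go.py .57 -.25 .22
```

```text
[ 0.407  0.165 -0.014  1.47  -0.661  1.715  0.251] 23.2 [ 0.2  0.5 -0.3] 0.0763
[[ 0.994  -0.0942  0.0555  0.5013]
 [-0.1079 -0.7633  0.637  -0.0064]
 [-0.0176 -0.6391 -0.7689  0.3952]
 [ 0.      0.      0.      1.    ]]
delta tool mm [ 97.6 291.4 -16.6] turn 0 dist 307.8
```

```bash
python3 - <<'E'
from h import *
im,d=cams.snapshot("scene");W=world("scene",d)
for q in ["reagent_bottle_mid","tip_box_mid","tray_grip","jar_mid"]:
    for e in cams.trace("scene",q)[:1]:
        m=e['region']&(d>0);P=W[m];print(q,round(e['confidence'],2),np.percentile(P,5,axis=0).round(3),np.percentile(P,95,axis=0).round(3))
E
python3 go.py .5713 -.2074 .1408 -3.5
```

```text
reagent_bottle_mid 0.6 [ 0.736 -0.314  0.01 ] [ 0.767 -0.266  0.128]
tip_box_mid 0.87 [ 0.706 -0.154  0.003] [ 0.825 -0.071  0.053]
tray_grip 0.45 [ 0.538 -0.172  0.059] [ 0.633 -0.058  0.092]
jar_mid 0.79 [ 0.645 -0.457  0.003] [ 0.69  -0.411  0.06 ]
delta tool mm [ 94.4 319.5  68.9] turn -0.046 dist 340.2
```

Emit:
apply_moves([
  [14,46,5,-0.01],
  [28,92,12,-0.02],
  [42,138,20,-0.03],
  [56,184,30,-0.046],
  [68,230,40,-0.046],
])

```text
time_s: 23.95
position: [0.5512, -0.1559, 0.2198]
tcp_rot: [0.94, -0.025, 0.02, -0.34]
ft_force: [0.5, 1.2, -0.2]
finger_gap: 0.0766
```

```bash
python3 st.py; python3 go.py .5713 -.2074 .1408 -3.5
```

```text
[ 0.542  0.506  0.052  1.407 -0.619  1.609  0.638] 23.95 [ 0.5  1.2 -0.2] 0.0766
[[ 0.998  -0.0334  0.0541  0.5512]
 [-0.0603 -0.768   0.6377 -0.1559]
 [ 0.0203 -0.6396 -0.7684  0.2198]
 [ 0.      0.      0.      1.    ]]
delta tool mm [21.6 89.4 28.9] turn 0.001 dist 96.4
```

Emit:
apply_moves([
  [8,36,10,0.012],
  [16,70,20,0.024],
  [22,89,29,0.024],
  [22,89,29,0.024],
])

```text
time_s: 24.35
position: [0.57, -0.2069, 0.1384]
tcp_rot: [0.939, -0.039, 0.013, -0.341]
ft_force: [-0.3, 0.3, -1.2]
finger_gap: 0.077
```

```bash
python3 st.py
python3 - <<'E'
from h import *
T=tcp();im,d=cams.snapshot("wrist");save("wrist13",im,d,T);cv2.imwrite(f"pics/wrist13.png",im)
W=world('wrist',d,T)
m=(d>0)&(W[...,2]>.07)&(W[...,2]<.115)&(W[...,1]<-.13)&(W[...,1]>-.2)&(abs(W[...,0]-.575)<.04);P=W[m];print(m.sum())
if len(P):print('lug',P.mean(0).round(4),P.min(0).round(4),P.max(0).round(4))
im,d=cams.snapshot("scene");cv2.imwrite("pics/scene13.png",cv2.resize(im[130:320,180:430],None,fx=3,fy=3))
E
python3 go.py .5757 -.1564 .0793
```

```text
[ 0.581  0.674  0.069  1.333 -0.616  1.564  0.703] 24.35 [-0.3  0.3 -1.2] 0.077
[[ 0.9967 -0.0637  0.051   0.57  ]
 [-0.0815 -0.7644  0.6396 -0.2069]
 [-0.0018 -0.6416 -0.767   0.1384]
 [ 0.      0.      0.      1.    ]]
1849
lug [ 0.5754 -0.1645  0.0928] [ 0.5595 -0.1787  0.0703] [ 0.592  -0.1403  0.1032]
delta tool mm [ 0.4  1.9 80.3] turn 0 dist 80.4
```

View pics/wrist13.png

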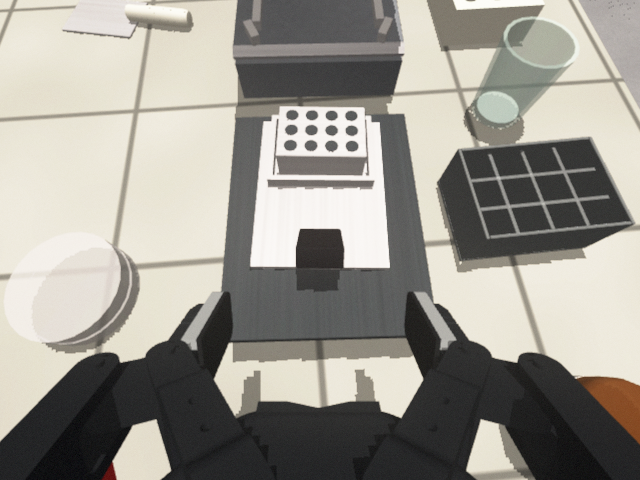

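View pics/scene13.png

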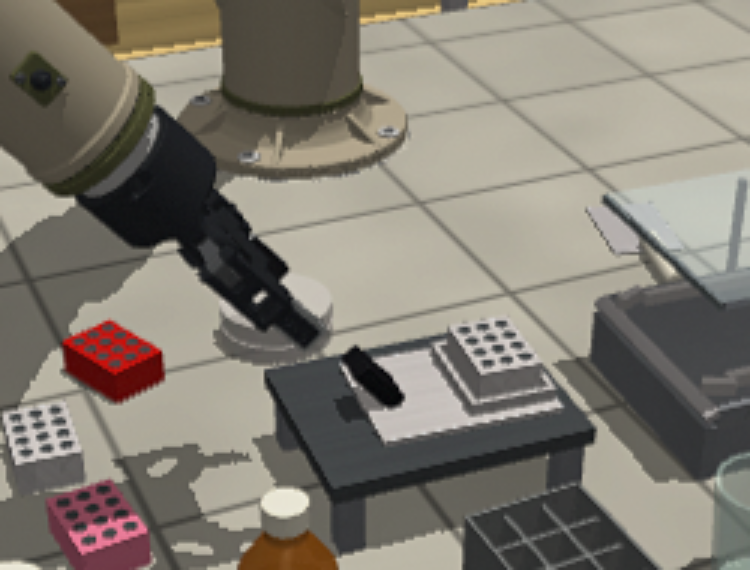

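Emit:
apply_moves([
  [0.5,0.5,25,0],
  [0.5,1.2,50,0],
  [0.5,2,68,0],
  [0.5,2,79,0],
  [0.5,2,79,0],
])

```text
time_s: 24.95
position: [0.5756, -0.1565, 0.0802]
tcp_rot: [0.939, -0.037, 0.015, -0.341]
ft_force: [0.5, 0.9, -0.2]
finger_gap: 0.0766
```

```bash
python3 st.py; python3 go.py .5757 -.1564 .0793
python3 - <<'E'
from h import *
T=tcp();im,d=cams.snapshot("wrist");save("wrist14",im,d,T);cv2.imwrite(f"pics/wrist14.png",im)
im,d=cams.snapshot("scene");cv2.imwrite("pics/scene14.png",cv2.resize(im[170:320,230:430],None,fx=4,fy=4))
E
```

```text
[ 0.531  0.685  0.043  1.457 -0.639  1.414  0.729] 24.95 [ 0.5  0.9 -0.2] 0.0766
[[ 0.9969 -0.0585  0.0529  0.5756]
 [-0.0788 -0.7654  0.6387 -0.1565]
 [ 0.0032 -0.6409 -0.7676  0.0802]
 [ 0.      0.      0.      1.    ]]
delta tool mm [0.  0.5 0.8] turn 0 dist 0.9
```

View pics/wrist14.png

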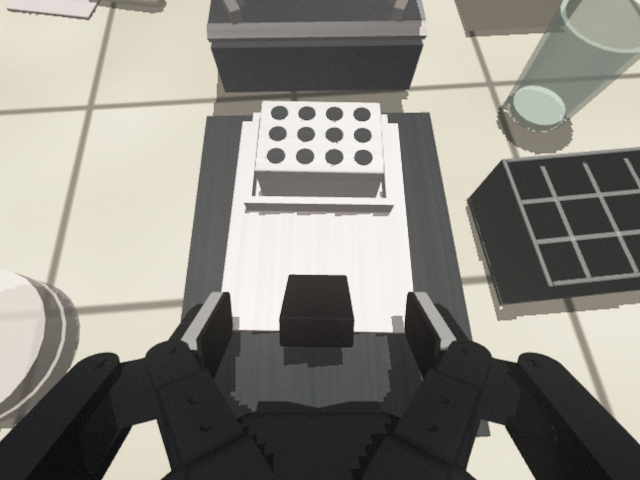

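View pics/scene14.png

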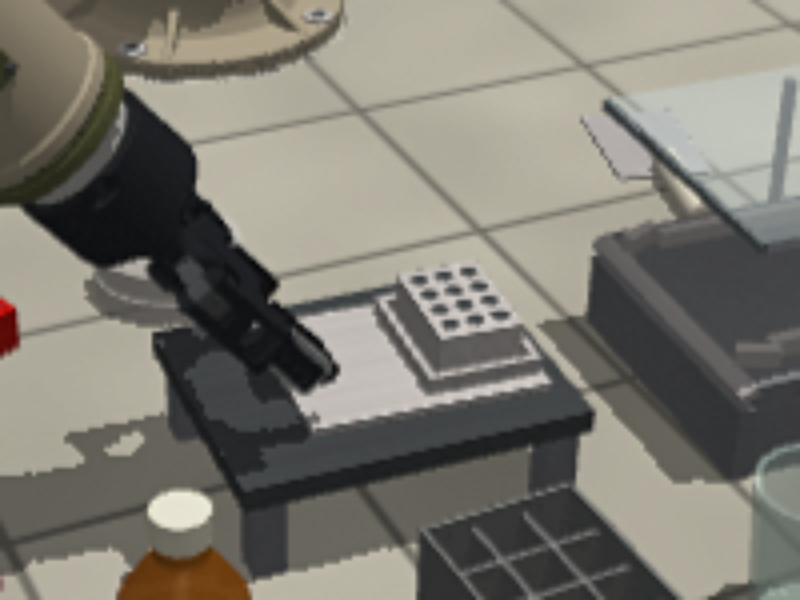

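Emit:
apply_moves([
  [0,0,0,0],
  [0,0,0,0],
  [0,0,0,0],
  [0,0,0,0],
  [0,0,0,0],
], grip=0.75, grip_force=50)

```text
time_s: 25.55
position: [0.5755, -0.1595, 0.0798]
tcp_rot: [0.94, -0.038, 0.015, -0.34]
ft_force: [-1.1, -2.2, 4.9]
finger_gap: 0.0291
```

```bash
python3 st.py
```

```text
[ 0.533  0.686  0.045  1.455 -0.638  1.414  0.73 ] 25.55 [-1.1 -2.2  4.9] 0.0291
[[ 0.9966 -0.0613  0.055   0.5755]
 [-0.0823 -0.7662  0.6372 -0.1595]
 [ 0.0031 -0.6396 -0.7687  0.0798]
 [ 0.      0.      0.      1.    ]]
```

Emit:
apply_moves([
  [0,0,0,0],
  [0,0,0,0],
  [0,-3.8,3.2,0],
  [-0.1,-7.7,6.4,0],
  [-0.2,-15.4,12.8,0],
], grip=0.8, grip_force=80)

```text
time_s: 26.05
position: [0.5772, -0.1416, 0.0799]
tcp_rot: [0.94, -0.039, 0.016, -0.339]
ft_force: [0.1, -6.2, 6.1]
finger_gap: 0.0283
```

```bash
python3 st.py
python3 - <<'E'
from h import *
T=tcp();im,d=cams.snapshot("wrist");save("wrist15",im,d,T);cv2.imwrite(f"pics/wrist15.png",im)
W=world('wrist',d,T)
m=(d>0)&(abs(W[...,2]-.093)<.006);m[:90]=0;m[200:]=0;m[:,:230]=0;m[:,400:]=0
P=W[m];print(cv2.minAreaRect((P[:,:2]*1000).astype(np.float32)),P[:,2].mean())
A=np.c_[P[:,:2]-P[:,:2].mean(0),np.ones(len(P))];print(np.linalg.lstsq(A,P[:,2],rcond=None)[0].round(4))
im,d=cams.snapshot("side");cv2.imwrite("pics/side15.png",cv2.resize(im[210:420,150:380],None,fx=3,fy=3)[:600])
E
```

```text
[ 0.513  0.667  0.038  1.486 -0.646  1.387  0.716] 26.05 [ 0.1 -6.2  6.1] 0.0283
[[ 0.9964 -0.063   0.0575  0.5772]
 [-0.0852 -0.7677  0.6351 -0.1416]
 [ 0.0042 -0.6377 -0.7702  0.0799]
 [ 0.      0.      0.      1.    ]]
((586.4962158203125, -53.110633850097656), (48.000038146972656, 66.14916229248047), 84.39854431152344) 0.0920034672394397
[0.0006 0.0197 0.092 ]
```

View pics/side15.png

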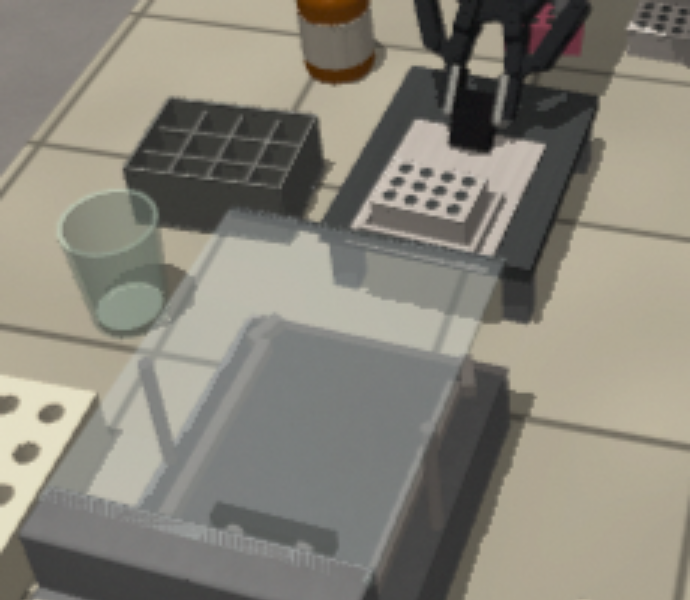

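```bash
cat > flat.py <<'E'
from h import *
import sys
def fit(P):
    A=np.c_[P[:,:2]-P[:,:2].mean(0),np.ones(len(P))]
    s=np.linalg.lstsq(A,P[:,2],rcond=None)[0]
    r=P[:,2]-A@s;k=abs(r)<2.5*r.std();return np.linalg.lstsq(A[k],P[k,2],rcond=None)[0].round(4),P.mean(0).round(3),len(P)
def flat(n):
    z=np.load(f"pics/{n}.npz");im,d,T=z['im'],z['d'],z['T'];W=world('wrist',d,T)
    b=(d>0)&(abs(W[...,2]-.062)<.012)&(W[...,0]>.505)&(W[...,0]<.68);b[400:]=0
    dark=im.max(2)<110; br=im.min(2)>150
    e=np.ones((5,5))
    st=cv2.erode((b&dark&(W[...,2]<.066)&(W[...,1]<-.03)).astype(np.uint8),e)>0
    tr=cv2.erode((b&br&(abs(W[...,2]-.066)<.006)).astype(np.uint8),e)>0
    if st.sum()>100:print('stand',fit(W[st]))
    if tr.sum()>100:print('tray',fit(W[tr]))
    tp=(d>0)&(abs(W[...,2]-.0935)<.007)&(W[...,1]>T[1,3]+.03)&(abs(W[...,0]-.59)<.05);tp=cv2.erode(tp.astype(np.uint8),e)>0
    if tp.sum()>100:print('block',fit(W[tp]))
flat(sys.argv[1])
E
for i in 13 14 15; do python3 flat.py wrist$i; done
```

```text
stand (array([-0.0006, -0.0015,  0.0591]), array([ 0.579, -0.162,  0.059]), 17645)
tray (array([-0.0004, -0.0015,  0.0641]), array([ 0.578, -0.13 ,  0.064]), 7421)
block (array([-0.0045, -0.0335,  0.0925]), array([ 0.583, -0.086,  0.093]), 4355)
stand (array([-0.0005, -0.0015,  0.0592]), array([ 0.583, -0.14 ,  0.059]), 20696)
tray (array([-0.0007, -0.0014,  0.0642]), array([ 0.579, -0.128,  0.064]), 15073)
block (array([0.    , 0.0036, 0.0922]), array([ 0.584, -0.074,  0.092]), 7979)
stand (array([-0.0005, -0.0012,  0.0592]), array([ 0.585, -0.118,  0.059]), 16553)
tray (array([-0.0009, -0.0017,  0.0642]), array([ 0.581, -0.108,  0.064]), 13863)
block (array([-0.0005,  0.0034,  0.0922]), array([ 0.587, -0.056,  0.092]), 7607)
```

Emit:
apply_moves([
  [-0.1,-7.7,6.4,0],
  [-0.2,-15.4,12.8,0],
  [-0.3,-23,19.2,0],
  [-0.4,-30.7,25.6,0],
])

```text
time_s: 26.55
position: [0.5802, -0.1007, 0.0798]
tcp_rot: [0.94, -0.039, 0.016, -0.339]
ft_force: [-0.5, -5.6, 7.3]
finger_gap: 0.0282
```

```bash
cat > ck.py <<'E'
from h import *
import sys,subprocess
n=sys.argv[1];T=tcp();im,d=cams.snapshot("wrist");save("wrist"+n,im,d,T);cv2.imwrite(f"pics/wrist{n}.png",im)
E
python3 st.py; python3 ck.py 16; python3 flat.py wrist16
```

```text
[ 0.469  0.633  0.019  1.544 -0.662  1.336  0.687] 26.55 [-0.5 -5.6  7.3] 0.0282
[[ 0.9965 -0.062   0.0566  0.5802]
 [-0.0839 -0.7671  0.636  -0.1007]
 [ 0.004  -0.6385 -0.7696  0.0798]
 [ 0.      0.      0.      1.    ]]
stand (array([-0.0007, -0.0015,  0.0592]), array([ 0.586, -0.093,  0.059]), 13261)
tray (array([-0.0005, -0.0018,  0.0642]), array([ 0.584, -0.067,  0.064]), 13566)
block (array([0.    , 0.003 , 0.0922]), array([ 0.589, -0.015,  0.092]), 7653)
```

Emit:
apply_moves([
  [-0.1,-6,5,0],
  [-0.15,-12,10,0],
  [-0.2,-17.7,14.7,0],
  [-0.2,-17.7,14.7,0],
])

```text
time_s: 27.0
position: [0.5819, -0.076, 0.0798]
tcp_rot: [0.94, -0.038, 0.016, -0.34]
ft_force: [1.5, -1.4, 4.8]
finger_gap: 0.0283
```

```bash
python3 st.py; python3 ck.py 17; python3 flat.py wrist17
```

```text
[ 0.443  0.616  0.006  1.574 -0.672  1.308  0.669] 27.0 [ 1.5 -1.4  4.8] 0.0283
[[ 0.9967 -0.0604  0.0551  0.5819]
 [-0.0817 -0.7661  0.6376 -0.076 ]
 [ 0.0037 -0.6399 -0.7684  0.0798]
 [ 0.      0.      0.      1.    ]]
stand (array([-0.0008, -0.0016,  0.0592]), array([ 0.587, -0.078,  0.059]), 11086)
tray (array([-0.0007, -0.0021,  0.0641]), array([ 0.585, -0.043,  0.064]), 13512)
block (array([-0.0002,  0.0029,  0.0922]), array([0.59 , 0.01 , 0.092]), 7612)
```

View pics/wrist17.png

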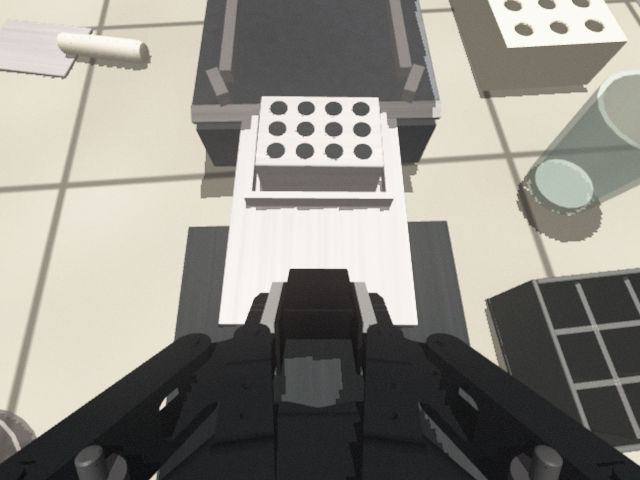

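```bash
cat > edge.py <<'E'
from h import *
import sys
z=np.load(f"pics/{sys.argv[1]}.npz");im,d,T=z['im'],z['d'],z['T'];W=world('wrist',d,T)
b=(d>0)&(abs(W[...,2]-.0645)<.004)&(im.min(2)>140)&(abs(W[...,0]-.59)<.07)
tr=b
n,l,s,c=cv2.connectedComponentsWithStats(tr.astype(np.uint8));i=1+np.argmax(s[1:,4]);P=W[l==i]
f=[]
for y in np.arange(P[:,1].min()+.01,P[:,1].max()-.005,.01):
    q=P[abs(P[:,1]-y)<.003]
    if len(q)>20: f.append((y,q[:,0].min(),q[:,0].max()))
f=np.array(f);k=(f[:,2]-f[:,1])>.097
print(np.c_[f[k],f[k][:,1:].mean(1)].round(4)); 
if k.sum()>2: print('yaw of y axis',np.degrees(np.arctan(np.polyfit(f[k][:,0],f[k][:,1:].mean(1),1)[0])))
g=(d>0)&(abs(W[...,2]-.069)<.004)&(W[...,1]>.05)
for y in (.056,.060,.064,.07,.075,.08,.09,.1):
    q=W[g&(abs(W[...,1]-y)<.002)];print(y,np.unique((q[:,0]*1000).astype(int)//2*2))
E
python3 edge.py wrist17
```

```text
[[-0.0783  0.5326  0.633   0.5828]
 [-0.0683  0.5332  0.6341  0.5837]
 [-0.0583  0.5341  0.6346  0.5844]
 [-0.0483  0.5338  0.6356  0.5847]
 [-0.0383  0.5358  0.6362  0.586 ]
 [-0.0283  0.5361  0.6374  0.5868]
 [-0.0183  0.5377  0.6384  0.588 ]
 [-0.0083  0.5389  0.6393  0.5891]
 [ 0.0017  0.5397  0.6399  0.5898]
 [ 0.0117  0.5402  0.6408  0.5905]
 [ 0.0217  0.5415  0.6418  0.5917]
 [ 0.0317  0.5421  0.6421  0.5921]
 [ 0.0417  0.5431  0.6423  0.5927]]
yaw of y axis 4.960269109080475
0.056 [652 654 656]
0.06 [650 652 654 656 658]
0.064 [528 530 532 534 536 650 652 654 656 658 660]
0.07 [524 526 528 530 532 534 654 656 658 660 662 664]
0.075 [522 524 526 528 530 532 656 658 660 662 664 666]
0.08 [522 524 526 528 530 650 652 654 656 658 660 662 664 666]
0.09 [524 526 528 530 532 534 536 650 652 654 656 658]
0.1 [530 532 534 536 538 650 652 654 656 658 660]
```

Emit:
apply_moves([
  [-0.1,-5.4,4.5,0],
  [-0.3,-10.7,9,0],
  [-0.4,-16.1,13.4,0],
  [-0.5,-21.5,17.9,0],
])

```text
time_s: 27.45
position: [0.5838, -0.0504, 0.0798]
tcp_rot: [0.94, -0.039, 0.016, -0.339]
ft_force: [-0.9, -8.4, 8.9]
finger_gap: 0.028
```

```bash
python3 st.py; python3 ck.py 18; python3 flat.py wrist18; python3 edge.py wrist18 | tail -10
```

```text
[ 0.413  0.596 -0.006  1.607 -0.684  1.273  0.646] 27.45 [-0.9 -8.4  8.9] 0.028
[[ 0.9964 -0.0624  0.057   0.5838]
 [-0.0844 -0.7671  0.6359 -0.0504]
 [ 0.0041 -0.6384 -0.7697  0.0798]
 [ 0.      0.      0.      1.    ]]
stand (array([-0.0007, -0.0016,  0.0592]), array([ 0.59 , -0.064,  0.059]), 8088)
tray (array([-0.0008, -0.0012,  0.0642]), array([ 0.588, -0.019,  0.064]), 13392)
block (array([0.    , 0.0041, 0.0922]), array([0.592, 0.035, 0.092]), 7287)
 [ 0.037   0.5424  0.642   0.5922]]
yaw of y axis 5.142172041369603
0.056 [634 638 654 656]
0.06 [544 556 638 650 652 654 656 658]
0.064 [528 530 532 534 536 550 650 652 654 656 658 660]
0.07 [526 528 530 532 534 546 548 550 552 554 556 654 656 658 660 662 664]
0.075 [524 526 528 530 532 656 658 660 662 664 666]
0.08 [522 524 526 528 530 650 652 654 656 658 660 662 664 666]
0.09 [524 526 528 530 532 534 536 650 652 654 656 658]
0.1 [530 532 534 536 538 652 654 656 658 660]
```

Emit:
apply_moves([
  [0,-0.6,-0.8,0],
  [0,-0.6,-0.8,0],
])

```text
time_s: 27.7
position: [0.583, -0.0482, 0.0799]
tcp_rot: [0.94, -0.038, 0.015, -0.34]
ft_force: [1.6, -1.3, 0.3]
finger_gap: 0.0285
```

```bash
python3 st.py
```

```text
[ 0.412  0.596 -0.007  1.608 -0.684  1.274  0.645] 27.7 [ 1.6 -1.3  0.3] 0.0285
[[ 0.9967 -0.0616  0.0537  0.583 ]
 [-0.0817 -0.7658  0.6379 -0.0482]
 [ 0.0018 -0.6401 -0.7683  0.0799]
 [ 0.      0.      0.      1.    ]]
```

Emit:
apply_moves([
  [-0.1,-6.1,5.1,0],
  [-0.3,-12.3,10.3,0],
  [-0.5,-18.4,15.4,0],
  [-0.6,-23,19.2,0],
  [-0.6,-23,19.2,0],
])

```text
time_s: 28.2
position: [0.5845, -0.0159, 0.08]
tcp_rot: [0.939, -0.037, 0.014, -0.341]
ft_force: [-0.1, 1.3, -2.9]
finger_gap: 0.0283
```

```bash
python3 st.py; python3 ck.py 19; python3 flat.py wrist19; python3 edge.py wrist19 | head -14
```

```text
[ 0.376  0.576 -0.025  1.641 -0.697  1.237  0.619] 28.2 [-0.1  1.3 -2.9] 0.0283
[[ 0.9969 -0.0598  0.0517  0.5845]
 [-0.079  -0.7651  0.6391 -0.0159]
 [ 0.0013 -0.6412 -0.7674  0.08  ]
 [ 0.      0.      0.      1.    ]]
stand (array([-0.0004, -0.0002,  0.0592]), array([ 0.587, -0.045,  0.059]), 3867)
tray (array([-0.0008, -0.0024,  0.0642]), array([0.588, 0.012, 0.064]), 12048)
block (array([-0.0009,  0.0017,  0.0922]), array([0.593, 0.07 , 0.092]), 7478)
[[-0.0186  0.5349  0.6353  0.5851]
 [-0.0086  0.5355  0.6363  0.5859]
 [ 0.0014  0.5369  0.6374  0.5871]
 [ 0.0114  0.5373  0.6381  0.5877]
 [ 0.0214  0.5384  0.6387  0.5886]
 [ 0.0314  0.5389  0.6397  0.5893]
 [ 0.0414  0.5404  0.6398  0.5901]
 [ 0.0514  0.5423  0.6408  0.5915]]
yaw of y axis 4.982235845891625
0.056 [542 544 546 554 556 628 630 636 638 640 652 654 656]
0.06 [542 544 546 550 552 554 628 630 636 638 640 650 652 654 656 658]
0.064 [528 530 532 534 536 544 550 554 636 650 652 654 656 658 660]
0.07 [526 528 530 532 534 544 546 636 638 640 642 654 656 658 660 662 664]
0.075 [524 526 528 530 532 544 546 548 640 656 658 660 662 664 666]
```

Emit:
apply_moves([
  [0,-7.7,6.4,0],
  [0,-15.4,12.8,0],
  [0,-23,19.2,0],
  [0,-30.7,25.6,0],
  [0,-38.4,32,0],
])

```text
time_s: 28.75
position: [0.5889, 0.033, 0.0802]
tcp_rot: [0.94, -0.038, 0.015, -0.34]
ft_force: [-0.2, -1.1, -2.2]
finger_gap: 0.0285
```

```bash
python3 st.py; python3 ck.py 20; python3 flat.py wrist20; python3 edge.py wrist20 | head -14;python3 - <<'E'
from h import *
im,d=cams.snapshot("side");cv2.imwrite("pics/side20.png",cv2.resize(im[200:440,120:380],None,fx=2.5,fy=2.5))
im,d=cams.snapshot("scene");cv2.imwrite("pics/scene20.png",cv2.resize(im[130:320,240:500],None,fx=3,fy=3))
E
```

```text
[ 0.318  0.551 -0.051  1.681 -0.72   1.175  0.571] 28.75 [-0.2 -1.1 -2.2] 0.0285
[[ 0.9967 -0.0608  0.0534  0.5889]
 [-0.0809 -0.7658  0.638   0.033 ]
 [ 0.0021 -0.6402 -0.7682  0.0802]
 [ 0.      0.      0.      1.    ]]
tray (array([-0.0015, -0.0035,  0.0645]), array([0.594, 0.031, 0.065]), 857)
[]
0.056 [542 544 546 548 550 552 554 556 558 560 562 564 566 568 570 572 574 576
 578 580 582 584 586 588 590 592 594 596 598 600 602 604 606 608 610 612
 614 616 618 620 622 624 626 628 630 632 634 636 638 640 652 654 656]
0.06 [542 544 546 548 550 552 554 556 558 560 562 564 566 568 570 572 574 576
 578 580 582 584 586 588 590 592 594 596 598 600 602 604 606 608 610 612
 614 616 618 620 622 626 628 630 632 634 636 638 640 650 652 654 656 658]
0.064 [528 530 532 534 542 544 546 548 550 552 554 556 558 560 562 564 566 568
 570 572 574 576 578 580 582 584 586 588 590 592 594 596 598 600 602 604
 606 608 610 612 614 616 618 620 622 624 626 628 630 632 634 636 638 640
 642 650 652 654 656 658 660 662]
0.07 [524 526 528 530 532 534 542 544 546 548 550 552 554 556 558 560 562 564
 566 568 570 572 574 576 578 580 582 584 586 588 590 592 594 596 598 600
 602 604 606 608 610 612 614 616 618 620 622 624 626 628 630 632 634 636
```

View pics/scene20.png

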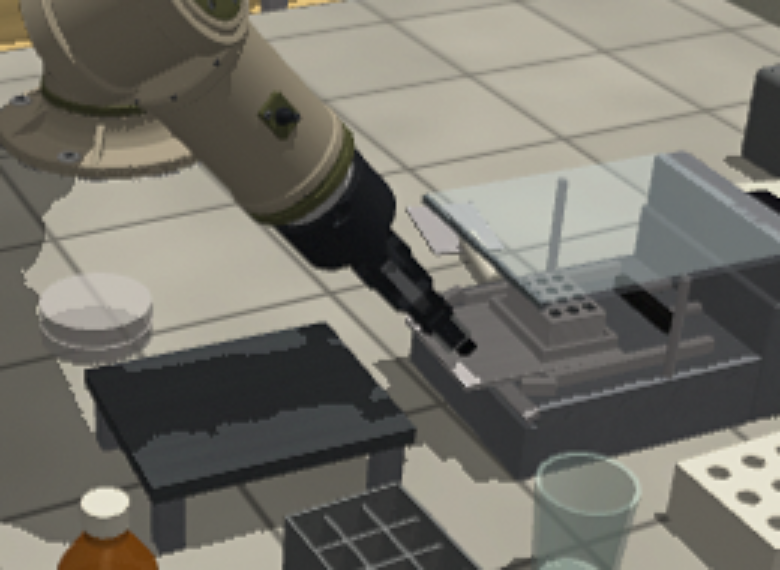

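View pics/side20.png

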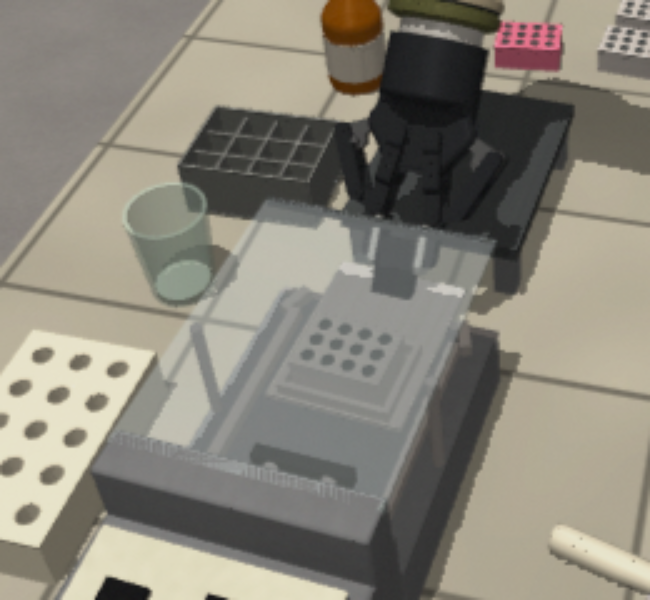

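Emit:
apply_moves([
  [0,-6.1,5.1,0],
  [0,-12.3,10.3,0],
  [0,-18.4,15.4,0],
  [0,-23,19.2,0],
  [0,-25.3,21.1,0],
])

```text
time_s: 29.4
position: [0.5916, 0.0658, 0.0803]
tcp_rot: [0.939, -0.037, 0.015, -0.34]
ft_force: [-0.8, -0.5, -2.2]
finger_gap: 0.0283
```

```bash
python3 st.py
python3 - <<'E'
from h import *
im,d=cams.snapshot("side");cv2.imwrite("pics/side21.png",cv2.resize(im[250:420,150:370],None,fx=3.5,fy=3.5))
im,d=cams.snapshot("scene");cv2.imwrite("pics/scene21.png",cv2.resize(im[160:300,340:500],None,fx=4.2,fy=4.2))
E
python3 st.py
```

```text
[ 0.278  0.539 -0.069  1.701 -0.734  1.135  0.538] 29.4 [-0.8 -0.5 -2.2] 0.0283
[[ 0.9968 -0.0602  0.0532  0.5916]
 [-0.0803 -0.7656  0.6382  0.0658]
 [ 0.0023 -0.6404 -0.768   0.0803]
 [ 0.      0.      0.      1.    ]]
[ 0.278  0.539 -0.069  1.701 -0.734  1.136  0.538] 29.5 [ 0.4  1.1 -2.7] 0.0285
[[ 0.9968 -0.0602  0.053   0.5915]
 [-0.0802 -0.7655  0.6384  0.0657]
 [ 0.0021 -0.6406 -0.7679  0.0803]
 [ 0.      0.      0.      1.    ]]
```

View pics/side21.png

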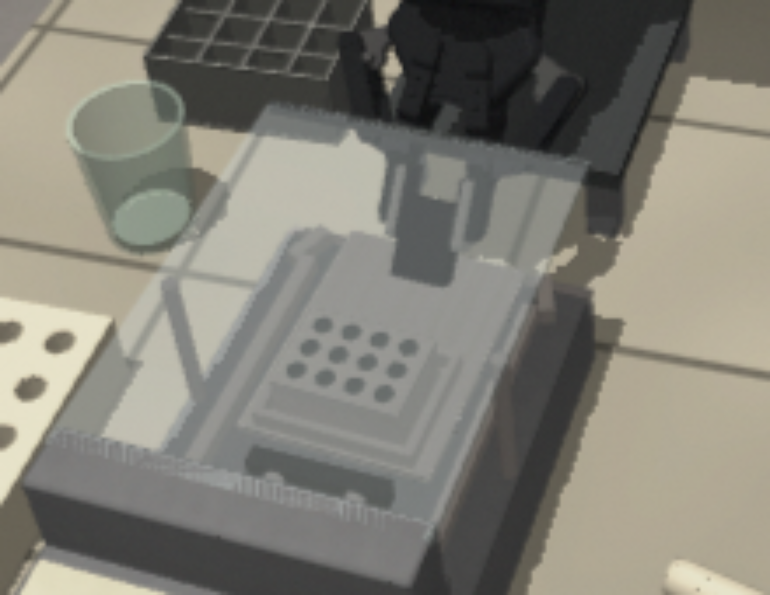

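View pics/scene21.png

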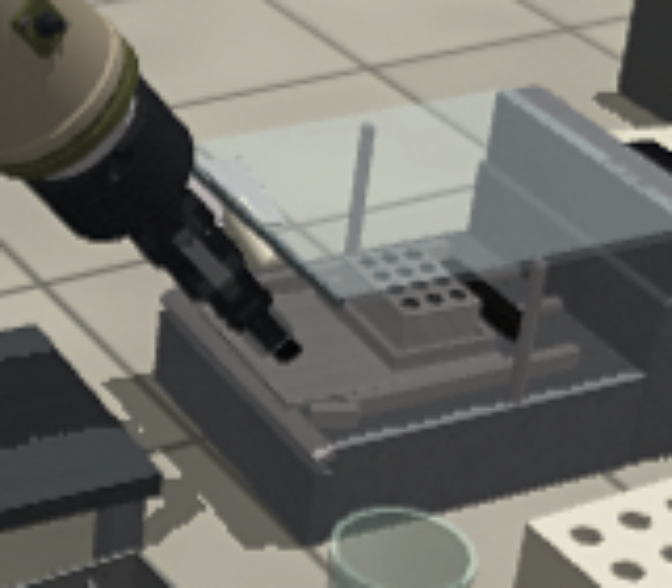

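Emit:
apply_moves([
  [0,-1.5,1.3,0],
  [0,-3.1,2.6,0],
  [0,-4.6,3.8,0],
  [0,-4.6,3.8,0],
])

```text
time_s: 29.9
position: [0.5924, 0.0707, 0.0804]
tcp_rot: [0.939, -0.038, 0.015, -0.34]
ft_force: [1.3, 0.5, -2.0]
finger_gap: 0.0287
```

Emit:
apply_moves([
  [0,-1.5,1.3,0],
  [0,-1.5,1.3,0],
])

```text
time_s: 30.1
position: [0.5925, 0.0727, 0.0803]
tcp_rot: [0.939, -0.038, 0.015, -0.34]
ft_force: [-0.2, 0.3, -3.2]
finger_gap: 0.0281
```

Emit:
apply_moves([
  [0,-1.5,1.3,0],
  [0,-1.5,1.3,0],
])

```text
time_s: 30.3
position: [0.5926, 0.0748, 0.0803]
tcp_rot: [0.939, -0.038, 0.015, -0.34]
ft_force: [1.0, -0.2, -3.0]
finger_gap: 0.0285
```

Emit:
apply_moves([
  [0,-1.5,1.3,0],
  [0,-1.5,1.3,0],
])

```text
time_s: 30.5
position: [0.5927, 0.0768, 0.0803]
tcp_rot: [0.939, -0.038, 0.015, -0.34]
ft_force: [1.0, 0.2, -2.4]
finger_gap: 0.0286
```

Emit:
apply_moves([
  [0,-1.5,1.3,0],
  [0,-1.5,1.3,0],
])

```text
time_s: 30.7
position: [0.5929, 0.0786, 0.0802]
tcp_rot: [0.94, -0.038, 0.015, -0.34]
ft_force: [0.5, -0.2, -2.6]
finger_gap: 0.0283
```

Emit:
apply_moves([
  [0,-1.1,0.9,0],
  [0,-1.1,0.9,0],
])

```text
time_s: 30.9
position: [0.5931, 0.0794, 0.0801]
tcp_rot: [0.94, -0.038, 0.015, -0.34]
ft_force: [-1.4, -3.0, -0.9]
finger_gap: 0.028
```

Emit:
apply_moves([
  [0,-1.1,0.9,0],
  [0,-1.1,0.9,0],
])

```text
time_s: 31.1
position: [0.5932, 0.0804, 0.0801]
tcp_rot: [0.94, -0.038, 0.015, -0.34]
ft_force: [-0.5, -5.1, -1.0]
finger_gap: 0.0283
```

```bash
python3 - <<'E'
from h import *
im,d=cams.snapshot("side");cv2.imwrite("pics/side22.png",cv2.resize(im[300:400,190:330],None,fx=5,fy=5))
im,d=cams.snapshot("scene");cv2.imwrite("pics/scene22.png",cv2.resize(im[200:280,400:500],None,fx=7,fy=7))
E
python3 st.py
```

```text
[ 0.259  0.535 -0.076  1.709 -0.74   1.116  0.521] 31.2 [-1.  -5.3 -0.9] 0.0283
[[ 0.9966 -0.0617  0.0548  0.5933]
 [-0.0824 -0.7664  0.6371  0.0804]
 [ 0.0027 -0.6394 -0.7689  0.0801]
 [ 0.      0.      0.      1.    ]]
```

View pics/side22.png

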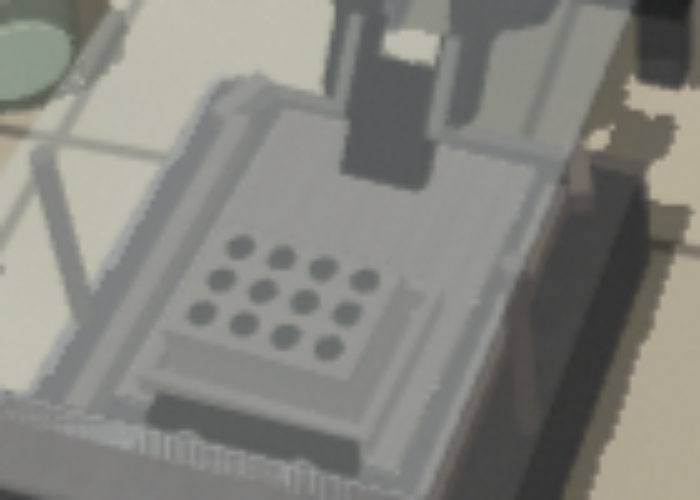

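View pics/scene22.png

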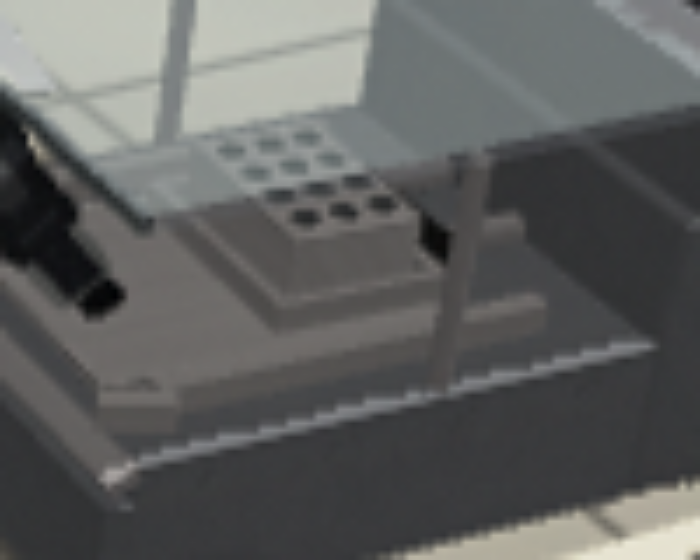

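Emit:
apply_moves([
  [0,-0.7,0.6,0],
  [0,-0.7,0.6,0],
  [0,-0.7,0.6,0],
])

```text
time_s: 31.5
position: [0.5933, 0.0806, 0.0799]
tcp_rot: [0.94, -0.039, 0.015, -0.339]
ft_force: [-1.7, -7.0, -1.0]
finger_gap: 0.0281
```

```bash
python3 st.py
```

```text
[ 0.258  0.534 -0.076  1.709 -0.74   1.114  0.52 ] 31.5 [-1.7 -7.  -1. ] 0.0281
[[ 0.9965 -0.0621  0.0551  0.5933]
 [-0.083  -0.7668  0.6365  0.0806]
 [ 0.0027 -0.6389 -0.7693  0.0799]
 [ 0.      0.      0.      1.    ]]
```

Emit:
apply_moves([
  [0,0.8,-0.6,0],
  [0,1.5,-1.2,0],
  [0,1.8,-1.5,0],
  [0,1.8,-1.5,0],
])

```text
time_s: 31.9
position: [0.5931, 0.0799, 0.0802]
tcp_rot: [0.94, -0.038, 0.015, -0.34]
ft_force: [1.4, -3.1, -1.2]
finger_gap: 0.0281
```

```bash
python3 st.py
```

```text
[ 0.26   0.535 -0.076  1.708 -0.74   1.117  0.522] 31.9 [ 1.4 -3.1 -1.2] 0.0281
[[ 0.9967 -0.061   0.0542  0.5931]
 [-0.0816 -0.7658  0.6379  0.0799]
 [ 0.0025 -0.6401 -0.7682  0.0802]
 [ 0.      0.      0.      1.    ]]
```

Emit:
apply_moves([
  [0,0.6,-0.5,0],
  [0,0.6,-0.5,0],
])

```text
time_s: 32.1
position: [0.593, 0.0793, 0.0802]
tcp_rot: [0.939, -0.038, 0.015, -0.34]
ft_force: [0.5, -1.9, -1.4]
finger_gap: 0.0284
```

Emit:
apply_moves([
  [0,0,0,0],
  [0,0,0,0],
  [0,0,0,0],
], grip=0.5, grip_force=20)

```text
time_s: 32.4
position: [0.5929, 0.0797, 0.0805]
tcp_rot: [0.939, -0.038, 0.015, -0.34]
ft_force: [-0.6, 0.1, 0.9]
finger_gap: 0.0427
```

```bash
python3 st.py
python3 - <<'E'
from h import *
im,d=cams.snapshot("side");cv2.imwrite("pics/side23.png",cv2.resize(im[260:400,170:350],None,fx=4,fy=4))
T=tcp();im,d=cams.snapshot("wrist");cv2.imwrite("pics/wrist23.png",im)
E
```

```text
[ 0.261  0.535 -0.076  1.708 -0.74   1.119  0.523] 32.4 [-0.6  0.1  0.9] 0.0427
[[ 0.9967 -0.0604  0.0537  0.5929]
 [-0.0808 -0.7655  0.6384  0.0797]
 [ 0.0025 -0.6406 -0.7678  0.0805]
 [ 0.      0.      0.      1.    ]]
```

View pics/side23.png

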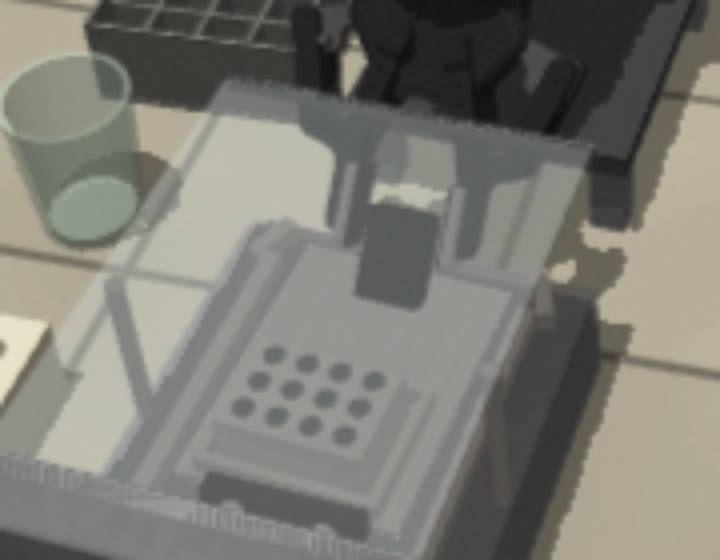

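View pics/wrist23.png

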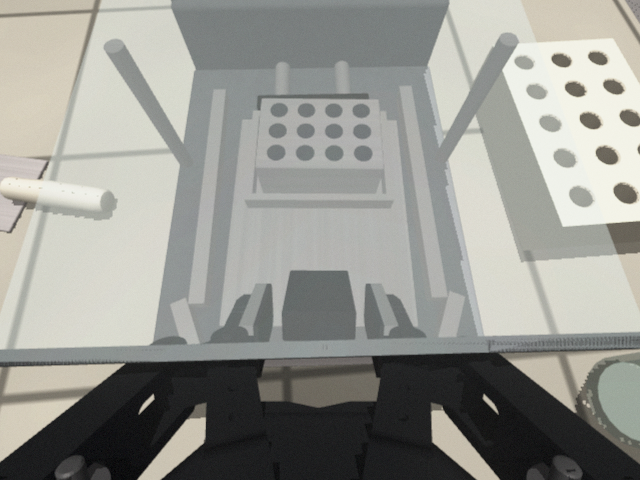

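Emit:
apply_moves([
  [0,0,-10,0],
  [0,0,-25,0],
  [0,0,-50,0],
  [0,1,-80,0],
  [0,2,-120,0],
])

```text
time_s: 33.0
position: [0.5855, 0.0004, 0.1723]
tcp_rot: [0.939, -0.038, 0.014, -0.34]
ft_force: [0.8, -0.5, -0.5]
finger_gap: 0.0428
```

```bash
python3 st.py
```

```text
[ 0.348  0.457 -0.021  1.592 -0.68   1.352  0.49 ] 33.0 [ 0.8 -0.5 -0.5] 0.0428
[[ 9.967e-01 -6.110e-02  5.260e-02  5.855e-01]
 [-8.060e-02 -7.657e-01  6.382e-01  4.000e-04]
 [ 1.300e-03 -6.403e-01 -7.681e-01  1.723e-01]
 [ 0.000e+00  0.000e+00  0.000e+00  1.000e+00]]
```

Emit:
apply_moves([
  [0,15,-45,0],
  [0,30,-90,0],
  [0,40,-120,0],
  [0,40,-120,0],
])

```text
time_s: 33.4
position: [0.5775, -0.1136, 0.2409]
tcp_rot: [0.94, -0.041, 0.018, -0.337]
ft_force: [-0.4, -0.9, -0.3]
finger_gap: 0.0428
```

```bash
python3 st.py
python3 - <<'E'
from h import *
im,d=cams.snapshot("side");cv2.imwrite("pics/side24.png",im)
im,d=cams.snapshot("scene");cv2.imwrite("pics/scene24.png",im)
W=world("scene",d)
T=tcp();im,d=cams.snapshot("wrist");save("wrist24",im,d,T);cv2.imwrite("pics/wrist24.png",im)
E
```

```text
[ 0.472  0.48   0.043  1.395 -0.641  1.586  0.522] 33.4 [-0.4 -0.9 -0.3] 0.0428
[[ 0.9959 -0.0652  0.0626  0.5775]
 [-0.0901 -0.769   0.6329 -0.1136]
 [ 0.0069 -0.6359 -0.7717  0.2409]
 [ 0.      0.      0.      1.    ]]
```

View pics/scene24.png

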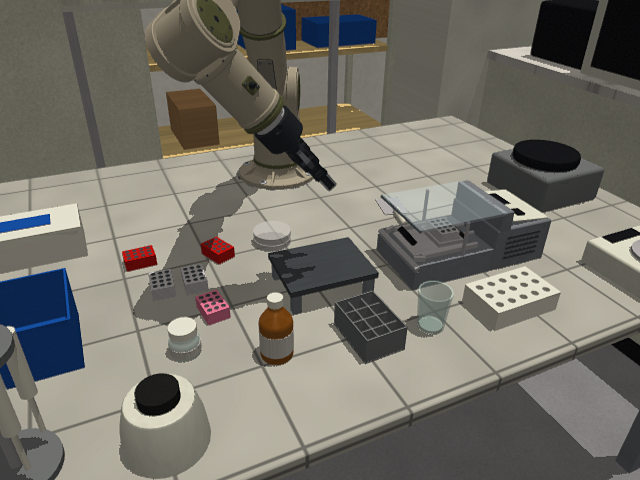

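View pics/side24.png

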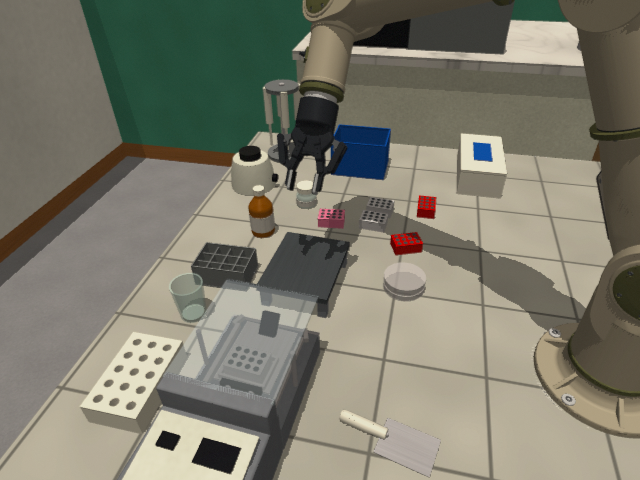

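View pics/wrist24.png

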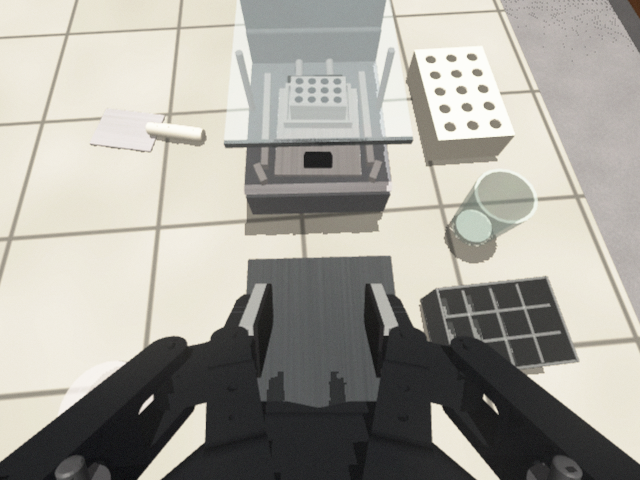

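Run:
```python
from h import *
im,d=cams.snapshot("scene");W=world("scene",d);g=im.astype(int);sat=g.max(2)-g.min(2)
m=((d>0)&(abs(W[...,2]-.0275)<.005)&(sat<40)&(W[...,1]<-.32)&(W[...,1]>-.5)&(W[...,0]>.4)&(W[...,0]<.53)).astype(np.uint8)
n,l,s,c=cv2.connectedComponentsWithStats(m)
for i in range(1,n):
    if s[i,4]>60: print(s[i],cv2.minAreaRect((W[l==i][:,:2]*1000).astype(np.float32)))
a=cv2.imread("pics/scene0.png");df=cv2.absdiff(a,im).max(2)
for nm,(x0,y0,x1,y1) in dict(bottle=(255,290,297,365),tip=(333,290,408,360),beaker=(415,280,455,335),jar=(163,315,203,360),dish=(250,220,293,248),pink=(194,290,232,324),redL=(120,244,158,272)).items(): print(nm,(df[y0:y1,x0:x1]>60).mean().round(3))
z=np.load("pics/wrist2.npz")
```

```text
[180 264  28  23 430] ((469.2980651855469, -369.5871276855469), (45.83390426635742, 70.78291320800781), 86.0101547241211)
[148 269  26  24 449] ((461.48687744140625, -435.27911376953125), (45.77059555053711, 71.46500396728516), 85.46851348876953)
bottle 0.043
tip 0.0
beaker 0.0
jar 0.066
dish 0.0
pink 0.25
redL 0.0
```

Emit:
apply_moves([
  [0,0,0,0],
  [0,0,0,0],
  [0,0,0,0],
])

```text
time_s: 33.9
position: [0.5773, -0.1054, 0.2374]
tcp_rot: [0.939, -0.038, 0.015, -0.34]
ft_force: [1.0, 0.2, -0.3]
finger_gap: 0.0428
```

```bash
python3 st.py; python3 -c "
from plant import arm
print(arm.close_job())"
```

```text
[ 0.465  0.482  0.037  1.402 -0.642  1.583  0.522] 33.9 [ 1.   0.2 -0.3] 0.0428
[[ 0.9968 -0.0606  0.0529  0.5773]
 [-0.0804 -0.7656  0.6382 -0.1054]
 [ 0.0018 -0.6404 -0.768   0.2374]
 [ 0.      0.      0.      1.    ]]
the job is handed in; nothing more can be done
None
```

The job is done and handed in at 33.9 s: the top block is in the tray's pocket, and the loaded tray is home under the hood, resting at the sprung stop.

**What I did:** I lifted the silver top block straight off the pile and set it in the pocket. The move commands cannot tilt the tool, so I pushed against the arm's reach limits to lean it back about 40°. With that lean I gripped the lug, slid the tray across the gap and pressed the stop to about 7 N. I eased the press to about 2 N, opened the gripper and backed out.

**Last checks:**
- **Block:** it lay flat in the pocket, with its top 28 mm above the pocket floor.
- **Tray on the way over:** it stayed parallel to the stand's top to within about 0.002 rad while I could measure both. Under the hood I could only judge flatness by eye.
- **Tray at the end:** it is about 2° off the station's yaw but clear of the guides. The last pictures, taken after I let go, show it sitting at the stop.
- **Lower blocks and bystanders:** the two lower blocks match their starting positions to about 1 mm. The bystanders I compared look unmoved. The spatula I only judged by eye.

**Checks that disagreed or are uncertain:**
- **Joint limits:** while held at their limits, joint 2 read down to -0.253 (limit -0.25) and joint 3 down to -1.525 (limit -1.52). This may count as passing the range.
- **Force spike:** the wrist force read about 52 N for a moment in free air when joint 3 reached its limit, and was back to zero at once.
- **Pink block:** its area of the picture changed by 25%. I took this to be the arm's shadow and did not measure the block.

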